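# Lock a boot heel in its holder and press the top stack onto its dowels

## Robot

A 7-joint arm with a two-finger parallel gripper is mounted at the origin on a cart in front of the work surface, level with it; the furniture and walls round the work are solid. World frame = base frame: x ahead of the robot, y to its left, z up, the work surface at z = 0. Lengths are in m, angles in rad, forces in N, time in s.
With the tool pointing down it reaches from about 0.35 to 0.9 m from the base axis. Payload 8.1 kg.
Tool frame: the origin (TCP) lies between the finger pads, 19 mm behind the fingertips; this is the grasp point; y points along the fingers, z is the direction in which the jaws open and shut, and the axes are right-handed (so a half turn about y gives the same grasp; the last joint's range is limited). The gripper opens to 85 mm and grips with 20 to 120 N. Pads are 22 mm wide; open, the fingers measure 114 mm over their backs; the gripper's body (76 mm by 85 mm) begins 54 mm behind the grasp point. The pads swing forward as they close: fully open they stand 13 mm farther back than shut.
Start: joints at [1.225, 0.434, 0.025, 1.573, -0.012, 1.134, -0.075], TCP at [0.15, -0.607, 0.25] pointing down, gripper open.
Joint ranges: [-2.62, 2.62], [-0.44, 2.09], [-1.27, 1.32], [0.08, 2.57], [-1.32, 4.46], [0.12, 2], [-2.74, 2.74]. Speed limits (rad/s): [2.22, 2.22, 3.01, 3.01, 3.14, 3.14, 3.14].

## Interface

Orientations are given as a unit quaternion [x, y, z, w].
In Python, from station import robot gives the robot as it stands.
- The arm moves only by the tool move_arm, never from a script. Its argument "rows" is text: rows parted by semicolons, each of 7 numbers parted by spaces: the shift along the tool's x, y, z scaled (see below), then the turn, a rotation vector about the tool's x, y, z scaled (see below), then the closure, from 0 (fully open) to 1 (shut). In form: dx dy dz wx wy wz claw; .... A call has 1 to 10 rows; each row is the pose to reach, as a shift and turn from the pose commanded when the call began, along the tool's axes at that moment, turning the shorter way round; what a row does not reach only later rows make up. The controller multiplies each number of a shift by 0.5 m and each number of a turn by 180 degrees. A row lasts 1/10 s, in which the tool goes at most 50 mm and 8.59 degrees, less where a joint would pass 70% of its speed; a pose out of reach is approached as far as the arm can. A call with a number of a shift or a turn outside -1 to 1 is refused whole. A call with a gripper value outside its range is refused whole. The fingers move at their own pace and stop on an object; the grip force is fixed at half the most. Time passes only in rows, so rows that repeat a pose let the fingers close. It gives the time, the measured TCP pose, the force and the opening at its end, in the units of the state.
- robot.read_state(): the state, without advancing time (a new reading comes with each control period).
- robot.grab_frame(name): name is "scene" or "top" or "wrist"; returns a dict with "pixels" (384x512x3 uint8, red, green, blue), "mtx" (3x3 intrinsics, pixels), "dist" ([k1, k2, p1, p2, k3] as OpenCV has them; the pictures are not rectified), "rvec" (rotation vector, rad) and "tvec" (3), from world to camera coordinates, as OpenCV has them. Camera axes: x right, y down, z forward; pixel columns grow to the right and rows downward; lengths in m; the calibration is good to about 2 mm. A picture is of the moment at which its call begins. There is no depth.
- robot.close_job(): hands the job in, once; it reports no verdict.
The state is a dict: "clock": time; "joint_pos": joint angles; "joint_vel": joint speeds; "effort": joint torques, N m; "ee_pos": TCP position; "orientation": TCP orientation; "ft_force": force on the tool from outside, world axes, zero at the start; "moment": the same for the moment, N m; "width": opening from 0.0 (shut) to 1.0 (fully open).
Only numpy, scipy, OpenCV 4.12 (cv2) and the standard library are available. Lean on these libraries where they do the work, as an engineer would, in place of code of your own. Each camera call takes 0.05 s, during which the arm holds its last target.

## Task

The lower half of a boot heel stands in the green bench holder and both joint faces already carry contact cement. First swing the holder's hinged keeper bar over and fully down until it rests in its open catch, so that the block cannot creep out under the push. Then take the loose upper heel stack (the thick one with leather layers, not one of the thin rubber lifts), set it on the block's two dowels with the flat fronts flush, push it fully home and finish still holding the pair firmly pressed together, with 10 N (a kilogram's weight) or somewhat more, without letting go; leave the other things on the counter where they are.

Things in the scene. Friction and masses are not known exactly. Their poses are not given: they have to be found in the camera images.
- holder: Fixed green cast bench holder, base 122 x 140 x 10 mm. Origin: centre of the base's underside, on the counter; x points to the rear V stop, y to the keeper's pivot side. The heel block stands at its centre on the 10 mm base between cheeks and V stop (34 mm above the counter); the open front (-x) is closed by the keeper. Except for the raised keeper nothing of it is higher than 40 mm.
- keeper (a joint): Angle of the keeper, a steel bar 10 mm thick (x), 12 mm high, swinging in an upright plane at x = -34.5 mm of the holder about a pivot along the holder's x. 0 = level, fully down in the open-topped catch on the -y side (end stop); it grows as the bar swings up and over to +y (1.57 upright, end stop 2.0). Stiff hinge: stays where left; 1 to 2 N at the knob moves it.
- keeper_knob (a point): Centre of the black ball knob, 22 mm diameter, on the keeper's free end, 132 mm from the pivot. With the bar closed it is at x = -34.5, y = -80 mm in the holder's frame, 26 mm above the counter, with its centre 21 mm outside the catch. It can be pinched along the holder's x with the tool pointing down, and turns between the fingers as it follows its arc.
- keeper_pivot (a point): Pivot of the keeper: x = -34.5, y = +52 mm in the holder's frame, 26 mm above the counter.
- heel_block: Lower heel block of brown leather layers, D-shaped in plan, 58 x 56 x 36 mm, in the holder with 1 mm play. Origin: middle of its underside. x from the flat front (x = -28 mm) to the round back (+30 mm); flanks at y = +-28 mm. Top 46 mm above the counter. Two upright wooden dowels, 8 mm diameter, at x = -6, y = +-14 mm, stand 12 mm proud of the top; their upper 6 mm taper to 3 mm.
- block_breast (a point): Middle of the upper edge of the heel block's flat front (x = -28, y = 0, z = 36 mm in the block's frame).
- heel_stack: Loose upper heel stack, same D outline and axes as the block, 27 mm thick, 0.1 to 0.2 kg: brown leather layers, black rubber top piece with steel nail heads on top. Origin: middle of its underside. Grip it across the flanks (56 mm) at x = -8 mm. Two blind holes in its underside, 9.5 mm diameter, 15 mm deep, at x = -6, y = +-14 mm. Seated, its origin is 36 mm above the block's.
- stack_breast (a point): Middle of the lower edge of the upper stack's flat front (x = -28, y = 0, z = 0 in the stack's frame).
- rubber_lift: Bystander: thin black D-shaped rubber heel lift, 54 x 56 x 9 mm, lying on the counter between the work and the robot. Origin: centre of its underside.
- nippers: Bystander: nippers with blue handles, 163 x 49 x 12 mm, lying at the left. Origin: centre of the underside.
- awl: Bystander: awl with a light wooden handle, 152 mm long, lying left of the holder. Origin: centre of the underside.
- tape_roll: Bystander: roll of masking tape, 72 mm diameter, 19 mm high, lying at the right. Origin: centre of the underside.
- cement_bottle: Bystander: slim white glue bottle, 34 mm diameter, 157 mm tall, standing behind the holder. Origin: centre of the underside.
- marker: Bystander: white and red marker pen, 135 mm long, lying near the front edge of the counter. Origin: centre of the underside.
Not all that is in view belongs to the job. Leave any pink look-alike of the heel_block alone.

How it is judged:
By the outcome, as a careful person would: the job done as asked, in the order asked, and still so for the second after the job is handed in, while the arm keeps its last pose, push and grip.
It also fails if it takes over 51 s, if anything falls off the work surface, if the arm or the gripper's body presses on something with over 40 N, if the wrist force passes 120 N, or if a joint passes its speed limit or range.

## Working session

There is one attempt and no reset: what is moved stays moved. The work goes in short steps, Python scripts to look and compute and a tool call to move; the robot and the scene stay as the last step left them, time stands still between calls to the robot, and variables do not carry over. Pictures are saved under pics/ and viewed, and the job is handed in when it is done.

Besides the shell and the picture viewer there is one more tool, called after "Request:" by a JSON object that holds its "api" and its "payload". move_arm: Moves the arm, as the interface text tells. Its arguments: {"type":"object","properties":{"rows":{"type":"string"}},"required":["rows"]}

```bash
mkdir -p pics; ls; cat > h.py <<'E'
import numpy as np, cv2, pickle
from scipy.spatial.transform import Rotation as R
def grab(name,tag):
    from station import robot
    f=robot.grab_frame(name); cv2.imwrite(f'pics/{tag}.png',f['pixels'][:,:,::-1]); pickle.dump(f,open(f'pics/{tag}.pkl','wb')); return f
def load(tag): return pickle.load(open(f'pics/{tag}.pkl','rb'))
def ray(f,uv):
    K=np.array(f['mtx'],float);d=np.array(f['dist'],float)
    p=cv2.undistortPoints(np.array(uv,float).reshape(-1,1,2),K,d).reshape(-1,2)
    M=cv2.Rodrigues(np.array(f['rvec'],float))[0];t=np.array(f['tvec'],float).ravel()
    c=-M.T@t; v=np.c_[p,np.ones(len(p))]@M
    return c,v
def plane(f,uv,z):
    c,v=ray(f,uv); return c+v*((z-c[2])/v[:,2])[:,None]
def proj(f,P):
    return cv2.projectPoints(np.array(P,float).reshape(-1,3),np.array(f['rvec'],float),np.array(f['tvec'],float),np.array(f['mtx'],float),np.array(f['dist'],float))[0].reshape(-1,2)
E
python3 - <<'E'
from h import *
for n in ['scene','top','wrist']: grab(n,n+'0')
from station import robot
s=robot.read_state(); print(s)
E
```

```text
pics
{'clock': 0.15, 'joint_pos': array([ 1.22541363,  0.43504944,  0.02500052,  1.57386109, -0.01159871,
        1.13400967, -0.07512026]), 'joint_vel': array([ 0.00047638, -0.00362383, -0.00072824, -0.00044079, -0.00041619,
       -0.0012776 , -0.00058682]), 'effort': array([ 1.14455936e-03, -6.70885348e+01,  1.02535229e+00, -3.16447198e+01,
        1.56280602e-02,  9.00994346e-03,  1.67662449e-06]), 'ee_pos': array([ 0.15011091, -0.60634395,  0.24942538]), 'orientation': array([-0.08567926,  0.70231564, -0.70150023,  0.08549406]), 'ft_force': array([0.5853152 , 0.02455571, 0.76404803]), 'moment': array([ 0.00225053,  0.01425309, -0.00388214]), 'width': 0.9990975889603955}
```

View pics/scene0.png

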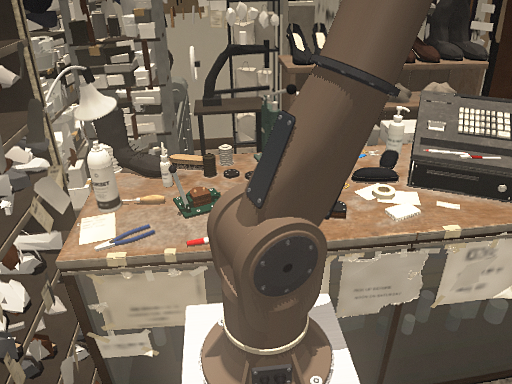

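View pics/top0.png

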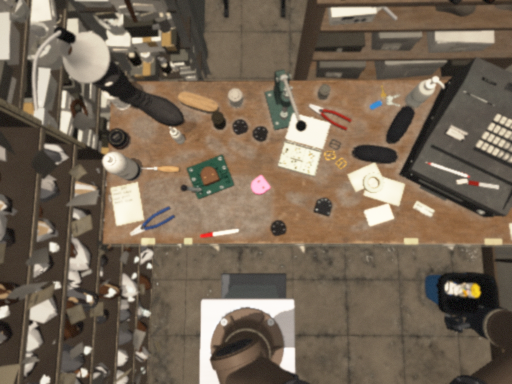

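View pics/wrist0.png

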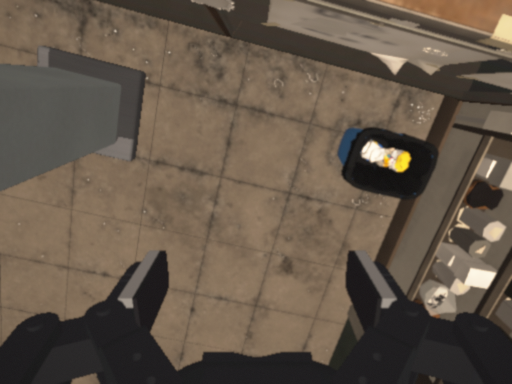

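The top view shows the holder at (210,175), its keeper knob at about (183,188), and D-shaped things at (323,206), (278,228), (240,126) and (260,133). The pink look-alike is at (260,184). I'll enlarge these.

```bash
python3 - <<'E'
from h import *
f=load('top0');im=f['pixels'][:,:,::-1]
a=cv2.resize(im[145:205,170:245],None,fx=8,fy=8,interpolation=cv2.INTER_CUBIC)
b=cv2.resize(im[180:245,255:345],None,fx=7,fy=7,interpolation=cv2.INTER_CUBIC)
cv2.imwrite('pics/a.png',a);cv2.imwrite('pics/b.png',b)
s=load('scene0')['pixels'][:,:,::-1]
cv2.imwrite('pics/c.png',cv2.resize(s[150:250,130:260],None,fx=6,fy=6,interpolation=cv2.INTER_CUBIC))
print(plane(f,[[210,175],[323,206],[278,228],[183,188],[260,184]],0.03))
print(-cv2.Rodrigues(f['rvec'])[0].T@f['tvec'],f['mtx'],f['dist'])
E
```

```text
[[ 0.57759399  0.13284162  0.03      ]
 [ 0.46768733 -0.26253591  0.03      ]
 [ 0.3916235  -0.10568698  0.03      ]
 [ 0.5314263   0.22667819  0.03      ]
 [ 0.54528729 -0.04350224  0.03      ]]
[ 0.34721597 -0.05690777  1.35734592] [[382.05847788   0.         260.86402978]
 [  0.         382.05847788 185.56775116]
 [  0.           0.           1.        ]] [0.02955226 0.         0.         0.         0.        ]
```

View pics/a.png

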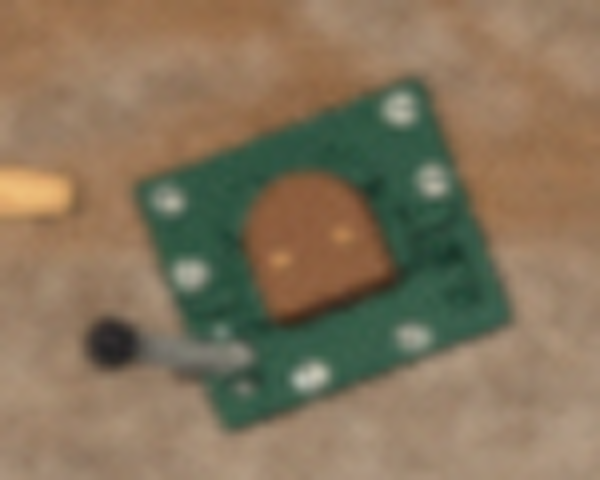

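View pics/b.png

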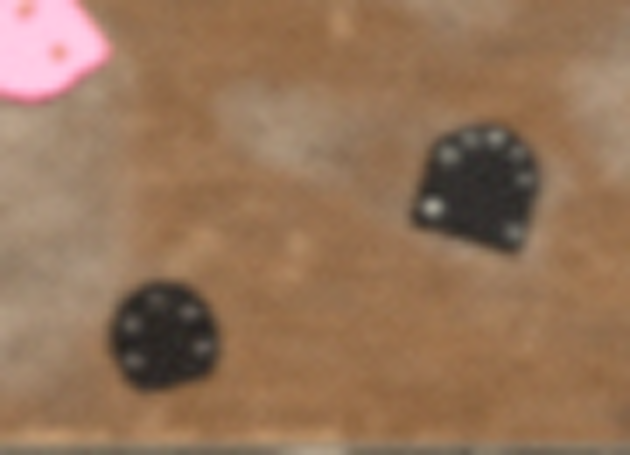

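View pics/c.png

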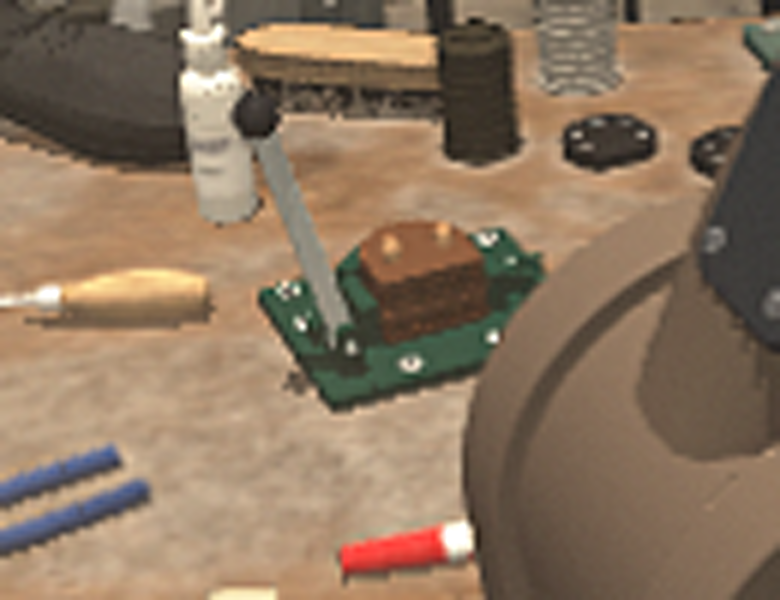

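```bash
python3 - <<'E'
from h import *
f=load('top0');px=f['pixels']
def crop(p,k,o): return (np.array(p,float)+.5)/k-.5+np.array(o)
hsv=cv2.cvtColor(px,cv2.COLOR_RGB2HSV)
m=cv2.inRange(hsv,(60,70,20),(95,255,255)); m[:,:170]=0;m[:,250:]=0;m[:140]=0;m[210:]=0
m=cv2.morphologyEx(m,cv2.MORPH_CLOSE,np.ones((5,5)))
c=max(cv2.findContours(m,0,2)[0],key=cv2.contourArea)
r=cv2.minAreaRect(c); print(r); bx=cv2.boxPoints(r); w=plane(f,bx,.01);print(w,w.mean(0))
w=plane(f,crop([(137,185),(415,78),(512,320),(232,430)],8,(170,145)),.01);print('man',w,w.mean(0))
xa=(w[0]+w[1]-w[2]-w[3])/2; ya=(w[0]+w[3]-w[1]-w[2])/2
print(np.linalg.norm(xa),np.linalg.norm(ya),np.degrees(np.arctan2(xa[1],xa[0])),np.degrees(np.arctan2(-ya[0],ya[1])))
d=plane(f,crop([(281,259),(343,234)],8,(170,145)),.057);dy=d[0]-d[1];print('dow',d,d.mean(0),np.linalg.norm(dy),np.degrees(np.arctan2(-dy[0],dy[1])))
# knob
print('knob px',crop([112,343],8,(170,145)))
# dark stack
v=hsv[:,:,2]
m=(v<75).astype(np.uint8)*255; m[:,:305]=0;m[:,345:]=0;m[:190]=0;m[225:]=0
m=cv2.morphologyEx(m,cv2.MORPH_CLOSE,np.ones((5,5)))
c=max(cv2.findContours(m,0,2)[0],key=cv2.contourArea);r=cv2.minAreaRect(c);print(r)
w=plane(f,cv2.boxPoints(r),.027);print(w,w.mean(0))
w=plane(f,crop([(412,218),(520,252)],7,(255,180)),.027);print('front corners',w,w.mean(0),np.linalg.norm(w[0]-w[1]))
dy=w[0]-w[1];print(np.degrees(np.arctan2(-dy[0],dy[1])))
E
```

```text
((209.8685760498047, 176.35824584960938), (31.733747482299805, 37.40561294555664), 68.96248626708984)
[[0.60568844 0.21969488 0.01      ]
 [0.65479509 0.09512576 0.01      ]
 [0.54675487 0.05292672 0.01      ]
 [0.49873527 0.1763265  0.01      ]] [0.57649342 0.13601846 0.01      ]
man [[0.60778891 0.21985625 0.01      ]
 [0.65672261 0.09584362 0.01      ]
 [0.54635994 0.05098956 0.01      ]
 [0.49719504 0.17467865 0.01      ]] [0.57701663 0.13534202 0.01      ]
0.1192974154333868 0.13320986949226668 22.169090026745785 21.605307216912507
dow [[0.56614391 0.14719404 0.057     ]
 [0.57706154 0.12063474 0.057     ]] [0.57160272 0.13391439 0.057     ] 0.028715692970223496 22.345912755933274
knob px [183.5625 187.4375]
((322.7735595703125, 206.29246520996094), (14.834939002990723, 14.422857284545898), 15.94539737701416)
[[ 0.4498759  -0.23016587  0.027     ]
 [ 0.49838916 -0.24497299  0.027     ]
 [ 0.48405424 -0.29429834  0.027     ]
 [ 0.43572134 -0.27927086  0.027     ]] [ 0.46701016 -0.26217701  0.027     ]
front corners [[ 0.45152731 -0.22939495  0.027     ]
 [ 0.43465695 -0.28246955  0.027     ]] [ 0.44309213 -0.25593225  0.027     ] 0.05569131300701383
-17.633449521005097
```

```bash
cat >> h.py <<'E'
H=np.array([0.577,0.1353]);HY=22.2
def hw(p,H=H,yaw=HY):
    return np.r_[H+R.from_euler('z',yaw,degrees=True).as_matrix()[:2,:2]@np.array(p[:2]),p[2]]
def orient(zyaw): # tool y down, z horizontal at yaw
    z=np.array([np.cos(np.radians(zyaw)),np.sin(np.radians(zyaw)),0]);y=np.array([0,0,-1.]);x=np.cross(y,z)
    return R.from_matrix(np.c_[x,y,z])
def go(p,zyaw,s=None):
    """shift/turn numbers"""
    if s is None:
        from station import robot; s=robot.read_state()
    q=R.from_quat(s['orientation']);d=q.inv().apply(np.array(p)-s['ee_pos'])/.5
    zz=q.apply([0,0,1]);
    best=min([orient(zyaw),orient(zyaw+180)],key=lambda o:(q.inv()*o).magnitude())
    w=(q.inv()*best).as_rotvec()/np.pi
    print('d',d.round(4),'w',w.round(4),'dist',np.linalg.norm(d)*.5,'deg',np.linalg.norm(w)*180,'zyaw now',np.degrees(np.arctan2(zz[1],zz[0])))
E
python3 - <<'E'
from h import *
f=load('top0');sc=load('scene0')
uv=np.array([183.56,187.44])
for t in np.arange(1.4,2.05,.1):
    P=hw([-.0345,.052-.132*np.cos(t),.026+.132*np.sin(t)]); print(round(t,2),P.round(4),proj(f,P)[0]-uv, proj(sc,P)[0]-np.array([130+255/6,150+110/6]))
go([0.47,-0.264,.25],90-17.5)
go(hw([-.0345,.09,.25]),22.2)
E
```

```text
1.4 [0.5339 0.1496 0.1561] [15.37155831 -5.66942952] [17.75321517 -3.87518401]
1.5 [0.5289 0.1618 0.1577] [11.43321819 -4.20239596] [13.29656897 -3.34023319]
1.6 [0.524  0.174  0.1579] [ 7.53012737 -2.65836269] [ 8.81742782 -2.36928439]
1.7 [0.519  0.1862 0.1569] [ 3.71388795 -1.05750922] [ 4.36837719 -0.96789418]
1.8 [0.5141 0.1982 0.1545] [0.03478675 0.57901842] [0.00285113 0.85229321]
1.9 [0.5093 0.2099 0.1509] [-3.45931528  2.22957679] [-4.22580319  3.07351534]
2.0 [0.5047 0.2213 0.146 ] [-6.72400912  3.87250574] [-8.26530909  5.67201708]
d [-7.856e-01 -6.000e-04 -5.109e-01] w [4.000e-04 1.745e-01 1.000e-04] dist 0.46853894454264067 deg 31.404076762055716 zyaw now -76.09599854620927
d [-1.0909e+00  4.0000e-04 -1.4028e+00] w [3.000e-04 4.539e-01 3.000e-04] dist 0.8885493878017505 deg 81.70402867431174 zyaw now -76.09599854620927
```

```bash
sed -i 's/best=min.*/best=orient(zyaw)/' h.py; python3 - <<'E'
from h import *
go([0.45,-0.22,.28],-30)
E
```

```text
d [-0.7679 -0.0605 -0.606 ] w [ 4.000e-04 -2.561e-01 -1.000e-04] dist 0.49003053364515636 deg 46.09604156735254 zyaw now -76.09599854620927
```

Request:
{"api": "move_arm", "payload": {"rows": "-0.768 -0.06 -0.606 0 -0.256 0 0;-0.768 -0.06 -0.606 0 -0.256 0 0;-0.768 -0.06 -0.606 0 -0.256 0 0;-0.768 -0.06 -0.606 0 -0.256 0 0;-0.768 -0.06 -0.606 0 -0.256 0 0;-0.768 -0.06 -0.606 0 -0.256 0 0;-0.768 -0.06 -0.606 0 -0.256 0 0;-0.768 -0.06 -0.606 0 -0.256 0 0;-0.768 -0.06 -0.606 0 -0.256 0 0;-0.768 -0.06 -0.606 0 -0.256 0 0"}}

```text
clock: 1.15
ee_pos: [0.4515, -0.2175, 0.2803]
orientation: [0.354, -0.612, 0.612, -0.354]
ft_force: [0.6, -0.7, 0.5]
width: 1.002
```

```bash
python3 - <<'E'
from h import *
grab('wrist','w1')
from station import robot
s=robot.read_state(); print(s['clock'],s['joint_pos'],s['ee_pos'])
go([0.45,-0.22,.28],-30)
go(np.r_[hw([-.0345,.082,.28])],22.2)
E
```

```text
1.2 [ 0.64977322  0.2386861  -0.38786584  1.79689994  0.09496679  1.12213365
 -0.28418332] [ 0.45553835 -0.21151013  0.28089667]
d [ 0.0202  0.0017 -0.0013] w [-0.0005  0.0027 -0.0014] dist 0.010176212612129514 deg 0.5655870443616561 zyaw now -29.507878148659447
d [-0.7708  0.0048 -0.3017] w [-0.0012 -0.2873 -0.0011] dist 0.41385759153810264 deg 51.70835185929161 zyaw now -29.507878148659447
```

View pics/w1.png

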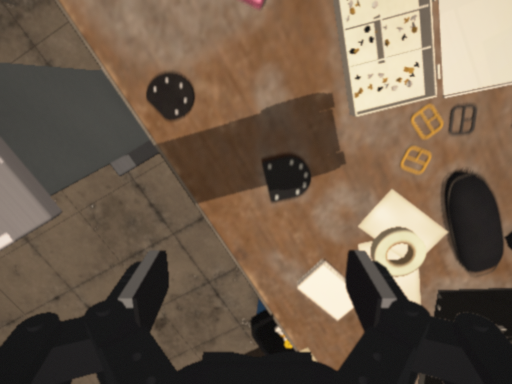

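The wrist view shows the stack at about (286,177) and a rubber lift at (170,95). Next I go to hover above the knob.

Request:
{"api": "move_arm", "payload": {"rows": "-0.77 0 -0.3 0 -0.287 0 0;-0.77 0 -0.3 0 -0.287 0 0;-0.77 0 -0.3 0 -0.287 0 0;-0.77 0 -0.3 0 -0.287 0 0;-0.77 0 -0.3 0 -0.287 0 0;-0.77 0 -0.3 0 -0.287 0 0;-0.77 0 -0.3 0 -0.287 0 0;-0.77 0 -0.3 0 -0.287 0 0;-0.77 0 -0.3 0 -0.287 0 0;-0.77 0 -0.3 0 -0.287 0 0"}}

```text
clock: 2.2
ee_pos: [0.5123, 0.1907, 0.2796]
orientation: [-0.586, 0.396, -0.395, 0.586]
ft_force: [-0.1, -0.3, 0.0]
width: 1.0
```

Request:
{"api": "move_arm", "payload": {"rows": "0 0 0 0 0 0 0;0 0 0 0 0 0 0;0 0 0 0 0 0 0"}}

```text
clock: 2.5
ee_pos: [0.5131, 0.1862, 0.28]
orientation: [0.585, -0.398, 0.398, -0.584]
ft_force: [0.1, 0.2, -0.4]
width: 1.002
```

```bash
python3 - <<'E'
from h import *
f=grab('wrist','w2')
from station import robot
s=robot.read_state(); print(s['clock'],s['joint_pos'],s['ee_pos'])
t=1.8
print(proj(f,[hw([-.0345,.052-.132*np.cos(t),.026+.132*np.sin(t)]),hw([-.06,-.07,.01]),hw([-.061,.07,.01]),hw([.061,-.07,.01]),hw([.061,.07,.01]),hw([-.006,-.014,.057]),hw([-.006,.014,.057])]).round(1))
go(np.r_[hw([-.0345,.082,.28])],22.2)
E
```

```text
2.55 [ 0.07711366  0.36994489 -0.70372816  1.68062641  0.25605015  1.18538804
 -0.31492717] [0.51308836 0.18654034 0.28006902]
[[263.1 175.3]
 [243.7 249.2]
 [240.3 152.8]
 [328.5 248.4]
 [335.4 151.8]
 [285.1 227.8]
 [285.5 206.6]]
d [-0.0209  0.0001  0.0104] w [ 0.     -0.0038  0.0002] dist 0.011687420517727637 deg 0.6865199318240942 zyaw now 21.514930730562817
```

View pics/w2.png

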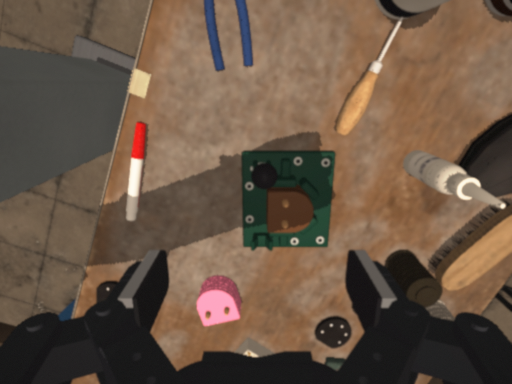

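The wrist view shows the knob at (264,176), the holder spanning (243,151) to (335,248) and the dowels near (285,207) and (285,228). All of these agree with the top view. I'll refine the holder pose from here.

```bash
python3 - <<'E'
from h import *
f=load('w2');px=f['pixels'];hsv=cv2.cvtColor(px,cv2.COLOR_RGB2HSV)
m=cv2.inRange(hsv,(60,70,15),(95,255,255)); m[:,:225]=0;m[:,345:]=0;m[:140]=0;m[260:]=0
m=cv2.morphologyEx(m,cv2.MORPH_CLOSE,np.ones((9,9)))
c=max(cv2.findContours(m,0,2)[0],key=cv2.contourArea);r=cv2.minAreaRect(c);print(r)
bx=cv2.boxPoints(r)
w=plane(f,bx,.01);print(bx,w,w.mean(0))
cv2.imwrite('pics/w2c.png',cv2.resize(px[140:260,225:345,::-1],None,fx=5,fy=5,interpolation=cv2.INTER_CUBIC))
E
```

```text
((288.0, 200.0), (96.0, 90.0), 90.0)
[[243. 152.]
 [333. 152.]
 [333. 248.]
 [243. 248.]] [[0.49690669 0.17937136 0.01      ]
 [0.60433521 0.22180499 0.01      ]
 [0.66567932 0.09644071 0.01      ]
 [0.54622859 0.04921182 0.01      ]] [0.57828746 0.13670722 0.01      ]
```

View pics/w2c.png

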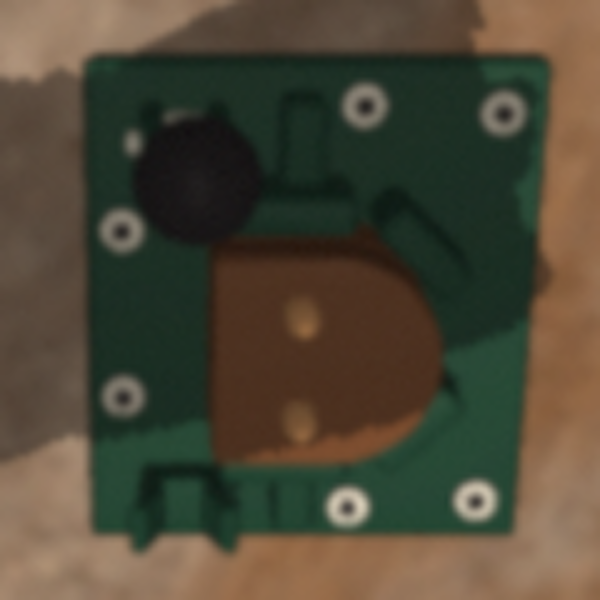

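```bash
python3 - <<'E'
from h import *
f=load('w2')
c=lambda p:(np.array(p,float)+.5)/5-.5+np.array([225,140])
w=plane(f,c([(86,56),(550,56),(514,533),(92,533)]),.01);print(w,w.mean(0))
xa=(w[1]+w[2]-w[0]-w[3])/2; ya=(w[0]+w[1]-w[2]-w[3])/2
print(np.linalg.norm(xa),np.linalg.norm(ya),np.degrees(np.arctan2(xa[1],xa[0])),np.degrees(np.arctan2(-ya[0],ya[1])))
d=plane(f,c([(213,248),(213,464)]),.046);print('front',d,d.mean(0),np.linalg.norm(d[0]-d[1]))
e=d[0]-d[1];a=np.arctan2(-e[0],e[1]);print(np.degrees(a), d.mean(0)[:2]+.028*np.array([np.cos(a),np.sin(a)]))
d=plane(f,c([(302,313),(298,414)]),.058);print('dow',d,d.mean(0),np.linalg.norm(d[0]-d[1])); e=d[0]-d[1];print(np.degrees(np.arctan2(-e[0],e[1])))
print('knob',plane(f,c([(198,180)]),.1545))
go(hw([-.0345,.082,.16]),22.2)
E
```

```text
[[0.49492259 0.18026668 0.01      ]
 [0.60555212 0.22396407 0.01      ]
 [0.65699421 0.09611548 0.01      ]
 [0.54520248 0.05191905 0.01      ]] [0.57566785 0.13806632 0.01      ]
0.11957899452578882 0.1378258520825793 21.562360190723524 21.65541135005649
front [[0.53913565 0.15502604 0.046     ]
 [0.56109951 0.10116774 0.046     ]] [0.55011758 0.12809689 0.046     ] 0.058164659739806626
22.186042345678466 [0.57604454 0.13867011]
dow [[0.56310218 0.15132736 0.058     ]
 [0.57260125 0.12673843 0.058     ]] [0.56785171 0.13903289 0.058     ] 0.02635996434432297
21.12230681488027
knob [[0.5150375  0.19825867 0.1545    ]]
d [-0.0211  0.2401  0.0104] w [ 0.     -0.0038  0.0002] dist 0.12063648240332761 deg 0.6865199318240942 zyaw now 21.514930730562817
```

```bash
sed -i 's/^H=.*/H=np.array([0.576,0.137]);HY=21.8/' h.py; python3 - <<'E'
from h import *
go([.5147,.1982,.157],21.8)
E
```

```text
d [-0.0207  0.2461  0.0116] w [ 0.     -0.0016  0.0002] dist 0.1236306148829182 deg 0.2885395354693963 zyaw now 21.514930730562817
```

Request:
{"api": "move_arm", "payload": {"rows": "-0.021 0.08 0.012 0 -0.002 0 0;-0.021 0.16 0.012 0 -0.002 0 0;-0.021 0.22 0.012 0 -0.002 0 0;-0.021 0.246 0.012 0 -0.002 0 0;-0.021 0.246 0.012 0 -0.002 0 0;-0.021 0.246 0.012 0 -0.002 0 0;-0.021 0.246 0.012 0 -0.002 0 0"}}

```text
clock: 3.25
ee_pos: [0.5156, 0.2006, 0.1588]
orientation: [-0.585, 0.395, -0.396, 0.587]
ft_force: [-0.3, -0.1, 0.3]
width: 0.999
```

```bash
python3 - <<'E'
from h import *
f=grab('wrist','w3')
go([.5147,.1982,.157],21.8)
E
```

```text
d [ 0.0037  0.0033 -0.0033] w [-0.0009  0.001   0.    ] dist 0.0029842198830884736 deg 0.24789466586815997 zyaw now 21.987646437103596
```

View pics/w3.png

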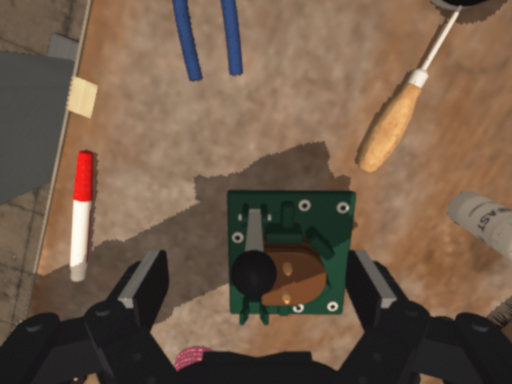

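The knob at (254,272) sits centrally between the fingertips, so I close on it.

Request:
{"api": "move_arm", "payload": {"rows": "0 0 0 0 0 0 1;0 0 0 0 0 0 1;0 0 0 0 0 0 1;0 0 0 0 0 0 1;0 0 0 0 0 0 1;0 0 0 0 0 0 1;0 0 0 0 0 0 1;0 0 0 0 0 0 1"}}

```text
clock: 4.1
ee_pos: [0.5142, 0.2002, 0.1572]
orientation: [0.586, -0.395, 0.395, -0.586]
ft_force: [-2.5, -0.6, 6.9]
width: 0.22
```

```bash
python3 - <<'E'
from h import *
f=grab('wrist','w4')
from station import robot
s=robot.read_state();print(s['ee_pos'],s['ft_force'],s['width'])
p0=s['ee_pos'];q=R.from_quat(s['orientation'])
# arc deltas from current, radius 132, start 1.8
y=R.from_euler('z',21.8,degrees=True).apply([0,1,0])
for t in np.linspace(1.8,0,19)[1:]:
    D=y*(-.132*(np.cos(t)-np.cos(1.8)))+np.array([0,0,.132*(np.sin(t)-np.sin(1.8))])
    print(round(t,2),(q.inv().apply(D)/.5).round(3))
E
```

```text
[0.51419991 0.20027323 0.15723424] [-2.75586735 -0.77298025  5.96479195] 0.21684605060620318
1.7 [ 0.026 -0.005 -0.   ]
1.6 [ 0.052 -0.007 -0.   ]
1.5 [ 0.079 -0.006 -0.   ]
1.4 [ 0.105 -0.003 -0.   ]
1.3 [ 0.131  0.003 -0.001]
1.2 [ 0.156  0.011 -0.001]
1.1 [ 0.18   0.022 -0.001]
1.0 [ 0.203  0.035 -0.001]
0.9 [ 0.224  0.05  -0.001]
0.8 [ 0.244  0.068 -0.001]
0.7 [ 0.262  0.087 -0.001]
0.6 [ 0.278  0.108 -0.001]
0.5 [ 0.292  0.131 -0.001]
0.4 [ 0.303  0.154 -0.001]
0.3 [ 0.312  0.179 -0.001]
0.2 [ 0.319  0.205 -0.001]
0.1 [ 0.323  0.231 -0.001]
0.0 [ 0.324  0.257 -0.001]
```

View pics/w4.png

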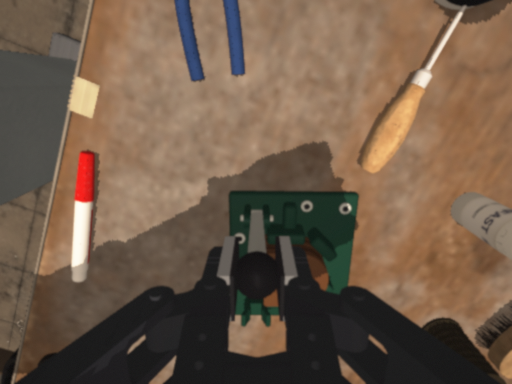

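The knob at (258,275) is pinched between the pads, with the width at 0.22. I follow the arc, checking force.

Request:
{"api": "move_arm", "payload": {"rows": "0.026 -0.005 0 0 0 0 1;0.052 -0.007 0 0 0 0 1;0.079 -0.006 0 0 0 0 1;0.105 -0.003 0 0 0 0 1;0.131 0.003 0 0 0 0 1;0.156 0.011 0 0 0 0 1;0.156 0.011 0 0 0 0 1;0.156 0.011 0 0 0 0 1"}}

```text
clock: 4.95
ee_pos: [0.5449, 0.1256, 0.1514]
orientation: [0.586, -0.396, 0.397, -0.586]
ft_force: [-0.2, -1.1, 0.5]
width: -0.004
```

```bash
python3 - <<'E'
from h import *
f=grab('wrist','w5')
from station import robot
s=robot.read_state();print(s['ee_pos'],s['ft_force'],s['width'])
E
```

```text
[0.54468699 0.12652259 0.15152255] [-0.40926715 -0.83610213  1.05150888] -0.0032540964906061518
```

View pics/w5.png

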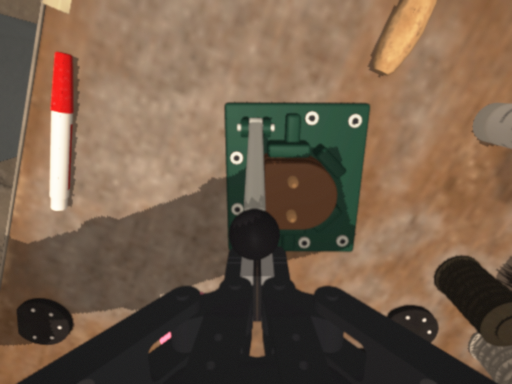

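The grip slipped off partway: the fingers are shut at (257,270) and the knob is left at (254,233). I'll locate the knob on its arc and compare it with the TCP.

```bash
cat >> h.py <<'E'
def knob(t): return hw([-.0345,.052-.132*np.cos(t),.026+.132*np.sin(t)])
E
python3 - <<'E'
from h import *
from scipy.optimize import minimize_scalar
from station import robot
f=load('w4');print('w4 knob1.8',proj(f,knob(1.8)),'tcp',proj(f,[.5142,.2003,.1572]),'seen 258,275')
f=load('w5');s=robot.read_state();uv=np.array([254,233.])
r=minimize_scalar(lambda t:np.sum((proj(f,knob(t))[0]-uv)**2),bounds=(.8,1.9),method='bounded')
print(r.x,r.fun,knob(r.x),proj(f,knob(r.x)),'tcp',proj(f,s['ee_pos']))
E
```

```text
w4 knob1.8 [[255.54848348 270.06237238]] tcp [[256.88368042 273.83312516]] seen 258,275
1.3557530045989137 0.09943400212636205 [0.5351166  0.146316   0.15495966] [[253.68467054 233.00115477]] tcp [[257.12868349 272.47342944]]
```

```bash
python3 - <<'E'
from h import *
p=knob(1.36);print(p);p[2]=.150
go(p,21.8)
E
```

```text
[0.53491311 0.14682475 0.15507813]
d [-0.045  0.003 -0.003] w [-0.0003  0.0006  0.0002] dist 0.02258372707863909 deg 0.12387947176025875 zyaw now 21.906434480689658
```

Request:
{"api": "move_arm", "payload": {"rows": "0 0 0 0 0 0 0;0 0 0 0 0 0 0;0 0 0 0 0 0 0;0 0 0 0 0 0 0;0 0 0 0 0 0 0;-0.022 0.002 -0.003 0 0 0 0;-0.045 0.003 -0.003 0 0 0 0;-0.045 0.003 -0.003 0 0 0 0;-0.045 0.003 -0.003 0 0 0 0;-0.045 0.003 -0.003 0 0 0 0"}}

```text
clock: 6.0
ee_pos: [0.5341, 0.1479, 0.15]
orientation: [0.586, -0.395, 0.395, -0.586]
ft_force: [0.6, 0.6, -0.1]
width: 1.003
```

```bash
python3 - <<'E'
from h import *
f=grab('wrist','w6');from station import robot
s=robot.read_state();print(s['ee_pos'],s['ft_force'],s['width'],proj(f,s['ee_pos']))
E
```

```text
[0.53412196 0.14776923 0.14997395] [-0.47242833  0.55536915  0.65161962] 0.9982467066789297 [[256.85378789 274.26773227]]
```

View pics/w6.png

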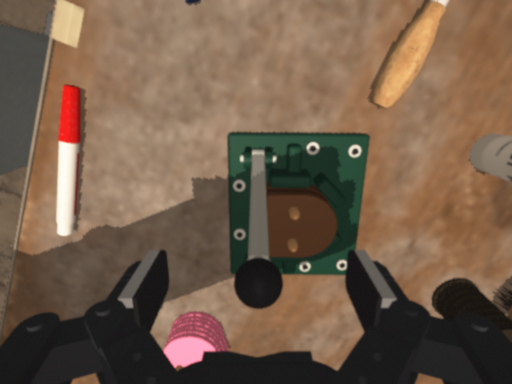

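```bash
python3 - <<'E'
from h import *
f=load('w6')
hsv=cv2.cvtColor(f['pixels'],cv2.COLOR_RGB2HSV)
m=(hsv[:,:,2]<45).astype(np.uint8)*255;m[:,:225]=0;m[:,292:]=0;m[:250]=0;m[315:]=0
m=cv2.morphologyEx(m,cv2.MORPH_OPEN,np.ones((9,9)));c=max(cv2.findContours(m,0,2)[0],key=cv2.contourArea);uv,r=cv2.minEnclosingCircle(c);print(uv,r)
for t in (1.2,1.25,1.3,1.36): print(t,knob(t),proj(f,knob(t)))
E
```

```text
(258.70184326171875, 280.67431640625) 26.197521209716797
1.2 [0.54241909 0.12805846 0.14902916] [[257.42113353 310.88439504]]
1.25 [0.54011339 0.13382312 0.15126597] [[257.50648586 303.38455071]]
1.3 [0.53776905 0.13968438 0.15318968] [[257.5958671  294.82973737]]
1.36 [0.53491311 0.14682475 0.15507813] [[257.70785604 283.15147021]]
```

Request:
{"api": "move_arm", "payload": {"rows": "0 0 0 0 0 0 1;0 0 0 0 0 0 1;0 0 0 0 0 0 1;0 0 0 0 0 0 1;0 0 0 0 0 0 1;0 0 0 0 0 0 1;0 0 0 0 0 0 1;0 0 0 0 0 0 1"}}

```text
clock: 6.85
ee_pos: [0.5345, 0.1482, 0.1503]
orientation: [-0.586, 0.395, -0.396, 0.587]
ft_force: [3.4, 1.2, 0.9]
width: 0.223
```

```bash
python3 - <<'E'
from h import *
from station import robot
s=robot.read_state();q=R.from_quat(s['orientation'])
for t in np.arange(1.33,0.9,-.05): print(round(t,2),(q.inv().apply(knob(t)-knob(1.373))/.5).round(3))
E
```

```text
1.33 [ 0.011  0.002 -0.   ]
1.28 [ 0.024  0.006 -0.   ]
1.23 [ 0.036  0.01  -0.   ]
1.18 [ 0.049  0.015 -0.   ]
1.13 [ 0.061  0.02  -0.   ]
1.08 [ 0.073  0.026 -0.   ]
1.03 [ 0.084  0.033 -0.   ]
0.98 [ 0.095  0.04  -0.   ]
0.93 [ 0.106  0.047 -0.   ]
```

Request:
{"api": "move_arm", "payload": {"rows": "0.011 0.002 0 0 0 0 1;0.024 0.006 0 0 0 0 1;0.036 0.01 0 0 0 0 1;0.036 0.01 0 0 0 0 1"}}

```text
clock: 7.25
ee_pos: [0.5416, 0.1302, 0.1448]
orientation: [-0.586, 0.396, -0.396, 0.586]
ft_force: [4.5, 1.6, 2.0]
width: 0.223
```

```bash
python3 - <<'E'
from h import *
from station import robot
s=robot.read_state();q=R.from_quat(s['orientation'])
for t in list(np.arange(1.18,0,-.05))+[0]: print(round(t,2),(q.inv().apply(knob(t)-knob(1.23))/.5).round(3))
E
```

```text
1.18 [ 0.012  0.005 -0.   ]
1.13 [ 0.024  0.01  -0.   ]
1.08 [ 0.036  0.016 -0.   ]
1.03 [ 0.048  0.023 -0.   ]
0.98 [ 0.059  0.03  -0.   ]
0.93 [ 0.07   0.037 -0.   ]
0.88 [ 0.08   0.045 -0.   ]
0.83 [ 0.09   0.054 -0.   ]
0.78 [ 0.099  0.063 -0.   ]
0.73 [ 0.108  0.073 -0.   ]
0.68 [ 0.117  0.083 -0.   ]
0.63 [ 0.125  0.093 -0.   ]
0.58 [ 0.133  0.104 -0.   ]
0.53 [ 0.139  0.115 -0.   ]
0.48 [ 0.146  0.127 -0.   ]
0.43 [ 0.152  0.139 -0.   ]
0.38 [ 0.157  0.151 -0.   ]
0.33 [ 0.161  0.163 -0.   ]
0.28 [ 0.165  0.176 -0.   ]
0.23 [ 0.169  0.189 -0.   ]
0.18 [ 0.171  0.202 -0.   ]
0.13 [ 0.173  0.215 -0.   ]
0.08 [ 0.175  0.228 -0.   ]
0.03 [ 0.176  0.241 -0.   ]
0 [ 0.176  0.249 -0.001]
```

Request:
{"api": "move_arm", "payload": {"rows": "0.012 0.005 0 0 0 0 1;0.024 0.01 0 0 0 0 1;0.036 0.016 0 0 0 0 1;0.048 0.023 0 0 0 0 1;0.059 0.03 0 0 0 0 1;0.07 0.037 0 0 0 0 1;0.08 0.045 0 0 0 0 1;0.09 0.054 0 0 0 0 1;0.09 0.054 0 0 0 0 1"}}

```text
clock: 8.15
ee_pos: [0.5579, 0.0889, 0.1171]
orientation: [0.586, -0.396, 0.396, -0.586]
ft_force: [4.2, 1.3, 1.0]
width: 0.222
```

```bash
python3 - <<'E'
from h import *
f=grab('wrist','w7');from station import robot
s=robot.read_state();print(s['ee_pos'],s['ft_force'],s['width'],knob(.83),proj(f,knob(.83)),s['joint_pos'])
E
```

```text
[0.55775418 0.08910911 0.11733045] [5.78110985 1.58729008 0.99991311] 0.21952992595294454 [0.5577389  0.08975621 0.12340694] [[257.32154648 280.50486698]] [ 0.18125143  0.56422605 -0.61504436  1.83169047  0.4129069   0.876702
 -0.24676152]
```

View pics/w7.png

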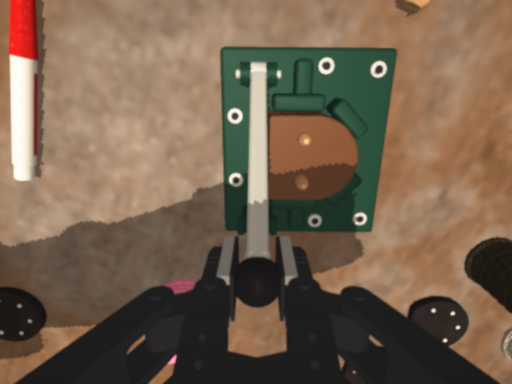

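The knob at (257,282) is still in the pads and the bar is following. I continue.

Request:
{"api": "move_arm", "payload": {"rows": "0.009 0.009 0 0 0 0 1;0.018 0.019 0 0 0 0 1;0.027 0.029 0 0 0 0 1;0.035 0.039 0 0 0 0 1;0.043 0.05 0 0 0 0 1;0.049 0.061 0 0 0 0 1;0.056 0.073 0 0 0 0 1;0.056 0.073 0 0 0 0 1;0.056 0.073 0 0 0 0 1"}}

```text
clock: 9.1
ee_pos: [0.5697, 0.0597, 0.0815]
orientation: [0.587, -0.395, 0.398, -0.585]
ft_force: [5.8, -9.5, 6.8]
width: 0.214
```

```bash
python3 - <<'E'
from h import *
f=grab('wrist','w8');from station import robot
s=robot.read_state();print(s['ee_pos'],s['ft_force'],s['width'],knob(.48),proj(f,knob(.48)))
E
```

```text
[0.56968106 0.0597433  0.08156915] [  6.83038558 -10.19344972   7.07827981] 0.2125127442262961 [0.56813709 0.06375886 0.08695485] [[257.04074444 272.75491348]]
```

View pics/w8.png

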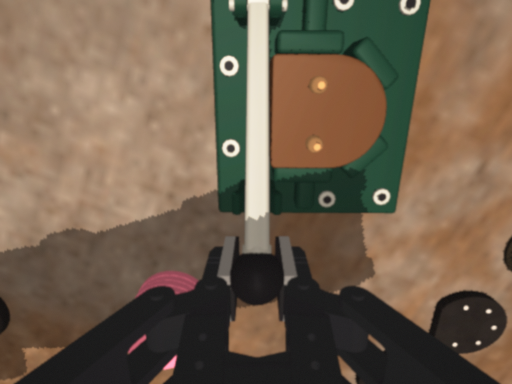

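The force shows my arc running a few mm short. I release here, re-measure the knob and regrip slightly higher, which I also need for table clearance.

Request:
{"api": "move_arm", "payload": {"rows": "0 0 0 0 0 0 0.5;0 0 0 0 0 0 0;0 0 0 0 0 0 0;0 0 0 0 0 0 0;0 0 0 0 0 0 0;0 0 0 0 0 0 0"}}

```text
clock: 9.75
ee_pos: [0.5679, 0.0638, 0.0814]
orientation: [0.586, -0.395, 0.395, -0.586]
ft_force: [-0.1, 0.5, 1.0]
width: 1.0
```

```bash
python3 - <<'E'
from h import *
f=grab('wrist','w9');from station import robot
s=robot.read_state();print(s['ee_pos'],s['ft_force'],s['width'],proj(f,s['ee_pos']))
hsv=cv2.cvtColor(f['pixels'],cv2.COLOR_RGB2HSV)
m=(hsv[:,:,2]<45).astype(np.uint8)*255;m[:,:215]=0;m[:,302:]=0;m[:230]=0;m[330:]=0
m=cv2.morphologyEx(m,cv2.MORPH_OPEN,np.ones((9,9)));c=max(cv2.findContours(m,0,2)[0],key=cv2.contourArea);uv,r=cv2.minEnclosingCircle(c);print(uv,r,cv2.boundingRect(c))
for t in (.35,.4,.45,.5,.55): print(t,knob(t),proj(f,knob(t)))
E
```

```text
[0.56796174 0.06381037 0.08144864] [ 1.16913526 -0.06427059  0.91039605] 0.9997677203426404 [[257.00390683 274.11418124]]
(256.6805114746094, 286.2763366699219) 27.03566551208496 (231, 264, 52, 49)
0.35 [0.57070468 0.05733943 0.07126251] [[257.19307469 274.35653841]]
0.4 [0.56980703 0.05958372 0.07740322] [[257.24262542 277.48061261]]
0.45 [0.56879653 0.06211016 0.08341545] [[257.30000182 280.1589664 ]]
0.5 [0.5676757  0.06491244 0.08928417] [[257.36614051 282.31785187]]
0.55 [0.56644734 0.06798356 0.09499471] [[257.44211055 283.87045011]]
```

View pics/w9.png

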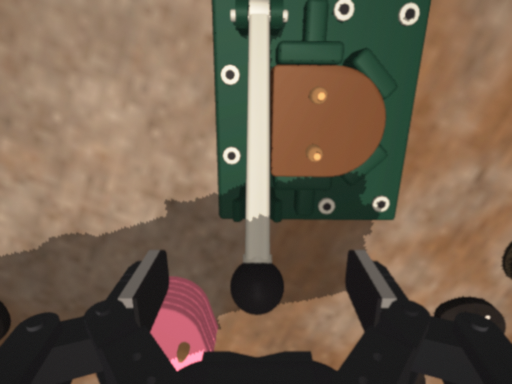

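```bash
python3 - <<'E'
from h import *
f=load('w9')
print(proj(f,[hw([-.061,-.07,.01]),hw([.061,-.07,.01]),hw([-.006,.014,.058]),hw([-.006,-.014,.058]),hw([-.028,.028,.046]),hw([-.028,-.028,.046]),hw([-.0345,.052,.032])]).round(1))
w=plane(f,[[219,219],[396,219]],.01);print(w)
d=plane(f,[[319,96],[316,155]],.058);print(d,d.mean(0))
d=plane(f,[[272,66],[272,176]],.046);print(d,d.mean(0))
# knob by radius
c,v=ray(f,[[257,288.]]);print(c,v)
E
```

```text
[[218.3 219.6]
 [396.6 220.5]
 [321.3  94.1]
 [317.1 155. ]
 [272.   62.1]
 [269.8 175.7]
 [258.5  11. ]]
[[0.54561544 0.04995463 0.01      ]
 [0.65769038 0.09546623 0.01      ]]
[[0.56462065 0.14665324 0.058     ]
 [0.5751441  0.12158094 0.058     ]] [0.56988237 0.13411709 0.058     ]
[[0.54026256 0.15102962 0.046     ]
 [0.56154525 0.10090414 0.046     ]] [0.55090391 0.12596688 0.046     ]
[0.53639298 0.14115989 0.20502214] [[ 0.23527789 -0.57672851 -0.84463877]]
```

```bash
cat >> h.py <<'E'
def knob2(t,L=.1355): return hw([-.0345,.052-L*np.cos(t),.026+L*np.sin(t)])
E
python3 - <<'E'
from h import *
f=load('w9')
for t in (.4,.44,.48,.52,.56): print(t,knob2(t),proj(f,knob2(t)))
from station import robot
s=robot.read_state();q=R.from_quat(s['orientation'])
go([.5693,.0606,.091],21.8)
for t in list(np.arange(.4,0,-.05))+[0]: print(round(t,2),(q.inv().apply(knob2(t)-knob2(.46))/.5).round(3))
E
```

```text
0.4 [0.57100422 0.05659055 0.07876619] [[257.20962209 284.94142956]]
0.44 [0.57018352 0.05864242 0.0837148 ] [[257.25494495 287.46837661]]
0.48 [0.56929    0.06087639 0.08857108] [[257.30592767 289.68880292]]
0.52 [0.56832507 0.06328889 0.09332726] [[257.36313641 291.56021218]]
0.56 [0.56729028 0.06587605 0.09797573] [[257.42720444 293.0338579 ]]
d [ 0.007  -0.0191  0.0001] w [ 0.0001  0.0012 -0.    ] dist 0.010164938863380569 deg 0.22248999759280705 zyaw now 22.022175894967177
0.4 [ 0.007  0.015 -0.   ]
0.35 [ 0.012  0.027 -0.   ]
0.3 [ 0.016  0.04  -0.   ]
0.25 [ 0.02   0.053 -0.   ]
0.2 [ 0.023  0.066 -0.   ]
0.15 [ 0.025  0.08  -0.   ]
0.1 [ 0.027  0.093 -0.   ]
0.05 [ 0.028  0.107 -0.   ]
0 [ 0.028  0.12  -0.   ]
```

Request:
{"api": "move_arm", "payload": {"rows": "0.007 -0.018 0 0 0 0 0;0.007 -0.018 0 0 0 0 0;0.007 -0.018 0 0 0 0 1;0.007 -0.018 0 0 0 0 1;0.007 -0.018 0 0 0 0 1;0.007 -0.018 0 0 0 0 1;0.007 -0.018 0 0 0 0 1;0.007 -0.018 0 0 0 0 1;0.007 -0.018 0 0 0 0 1"}}

```text
clock: 10.7
ee_pos: [0.5694, 0.0604, 0.0904]
orientation: [0.586, -0.395, 0.395, -0.586]
ft_force: [0.7, -1.2, -0.3]
width: 0.215
```

Request:
{"api": "move_arm", "payload": {"rows": "0.007 0.015 0 0 0 0 1;0.012 0.027 0 0 0 0 1;0.016 0.04 0 0 0 0 1;0.02 0.053 0 0 0 0 1;0.023 0.066 0 0 0 0 1;0.023 0.066 0 0 0 0 1"}}

```text
clock: 11.3
ee_pos: [0.5746, 0.0473, 0.0566]
orientation: [0.586, -0.396, 0.397, -0.585]
ft_force: [0.7, -7.0, 3.0]
width: 0.222
```

Request:
{"api": "move_arm", "payload": {"rows": "0.005 0.014 0 0 0 0 1;0.008 0.027 0 0 0 0 1;0.009 0.04 0 0 0 0 1;0.01 0.048 0 0 0 0 1;0.01 0.054 0 0 0 0 1;0.01 0.054 0 0 0 0 1"}}

```text
clock: 11.9
ee_pos: [0.5749, 0.0462, 0.0299]
orientation: [0.587, -0.395, 0.394, -0.587]
ft_force: [-3.5, 5.6, -0.9]
width: 0.219
```

```bash
python3 - <<'E'
from h import *
f=grab('wrist','w10');from station import robot
s=robot.read_state();print(s['ee_pos'],s['ft_force'],s['width'])
E
```

```text
[0.5748535  0.04614703 0.03001161] [-2.77930373  5.01050678 -0.77513358] 0.2220555855173523
```

View pics/w10.png

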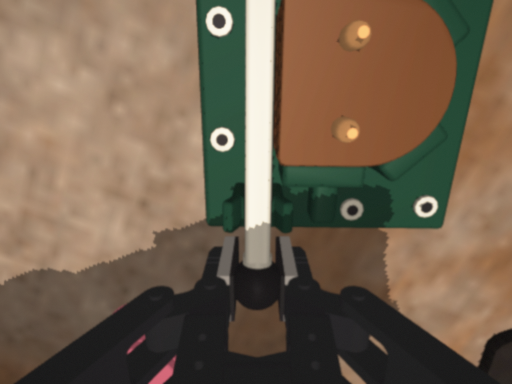

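Request:
{"api": "move_arm", "payload": {"rows": "-0.004 0.004 0 0 0 0 1;-0.004 0.008 0 0 0 0 1;-0.004 0.008 0 0 0 0 1;-0.004 0.008 0 0 0 0 1"}}

```text
clock: 12.35
ee_pos: [0.5756, 0.0446, 0.0264]
orientation: [0.586, -0.396, 0.397, -0.585]
ft_force: [-6.2, 6.6, -0.5]
width: 0.22
```

Request:
{"api": "move_arm", "payload": {"rows": "0 0.004 0 0 0 0 1;0 0.004 0 0 0 0 1;0 0.004 0 0 0 0 1"}}

```text
clock: 12.65
ee_pos: [0.5757, 0.0444, 0.0245]
orientation: [0.586, -0.396, 0.397, -0.585]
ft_force: [2.9, -8.8, -1.2]
width: 0.223
```

```bash
python3 - <<'E'
from h import *
f=grab('scene','s11');from station import robot
s=robot.read_state();print(s['ee_pos'],s['ft_force'],s['width'],s['joint_pos'])
cv2.imwrite('pics/s11c.png',cv2.resize(f['pixels'][150:250,130:260,::-1],None,fx=6,fy=6,interpolation=cv2.INTER_CUBIC))
E
```

```text
[0.57565132 0.04449045 0.0244779 ] [ 3.39685413 -9.47452826  1.86090669] 0.22372690922046545 [ 0.19462908  0.69819287 -0.52954887  1.86564643  0.52023379  0.71829475
 -0.25318607]
```

View pics/s11c.png

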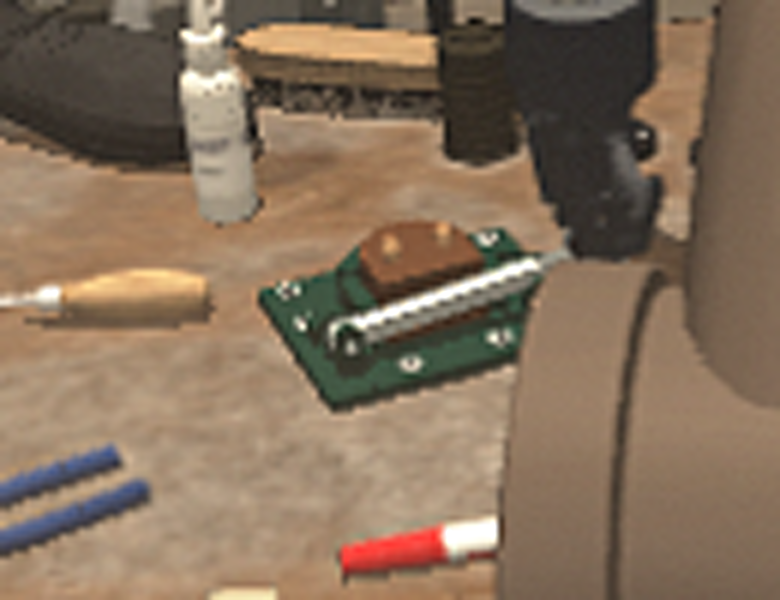

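The bar looks level in the scene view. I'll release, then press on the knob from above with shut fingertips to make sure it rests on its stop.

Request:
{"api": "move_arm", "payload": {"rows": "0 -0.004 0 0 0 0 0;0 -0.004 0 0 0 0 0;0 -0.004 0 0 0 0 0;0 -0.004 0 0 0 0 0;0 -0.07 0 0 0 0 0;0 -0.14 0 0 0 0 0;0 -0.14 0 0 0 0 0.7;0 -0.14 0 0 0 0 1;0 -0.14 0 0 0 0 1;0 -0.14 0 0 0 0 1"}}

```text
clock: 13.7
ee_pos: [0.5741, 0.0468, 0.0934]
orientation: [0.587, -0.396, 0.395, -0.586]
ft_force: [0.6, 0.2, -0.2]
width: 0.331
```

```bash
python3 - <<'E'
from h import *
f=grab('wrist','w12');from station import robot
s=robot.read_state();print(s['ee_pos'],s['ft_force'],s['width'],s['clock'],proj(f,[knob(0),knob2(0),s['ee_pos'],s['ee_pos']-[0,0,.019]]))
go(knob(0)+[0,0,.03+.019],21.8)
E
```

```text
[0.57414287 0.04690006 0.09347347] [ 0.79780736  0.23186553 -0.09189323] 0.23543383710142612 13.75 [[258.10506615 211.19828009]
 [258.07172522 216.04025873]
 [257.01061991 273.97788609]
 [257.02524664 252.75801445]]
d [-0.0059  0.0369  0.0015] w [ 0.0006  0.0012 -0.0002] dist 0.018722708405141272 deg 0.23636978098080938 zyaw now 22.01235141653391
```

View pics/w12.png

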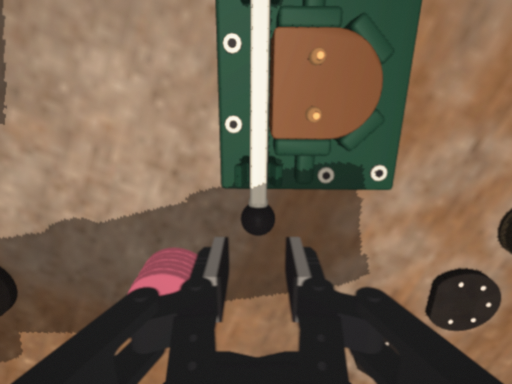

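Request:
{"api": "move_arm", "payload": {"rows": "0 0 0 0 0 0 1;0 0.03 0 0 0 0 1;0 0.06 0 0 0 0 1;0 0.07 0 0 0 0 1;0 0.076 0 0 0 0 1;0 0.081 0 0 0 0 1;0 0.081 0 0 0 0 1"}}

```text
clock: 14.45
ee_pos: [0.574, 0.0468, 0.0549]
orientation: [0.587, -0.395, 0.395, -0.586]
ft_force: [-8.4, -2.3, 16.6]
width: 0.002
```

The wrist view showed the knob down at (258,219). Pressing from above met a firm stop (16.6 N) with the knob centre at about 25 mm, so the keeper is fully down. Next is the stack.

```bash
python3 - <<'E'
from h import *
go([.468,-.255,.2],-107.5)
E
```

```text
d [ 0.4805 -0.289  -0.4233] w [-0.      0.7195  0.0008] dist 0.35128137720984015 deg 129.5137608675511 zyaw now 22.013689485667665
```

Request:
{"api": "move_arm", "payload": {"rows": "0 -0.1 0 0 0 0 0.5;0.05 -0.19 -0.04 0 0.05 0 0;0.48 -0.289 -0.423 0 0.72 0 0;0.48 -0.289 -0.423 0 0.72 0 0;0.48 -0.289 -0.423 0 0.72 0 0;0.48 -0.289 -0.423 0 0.72 0 0;0.48 -0.289 -0.423 0 0.72 0 0;0.48 -0.289 -0.423 0 0.72 0 0;0.48 -0.289 -0.423 0 0.72 0 0;0.48 -0.289 -0.423 0 0.72 0 0"}}

```text
clock: 15.45
ee_pos: [0.468, -0.2567, 0.1989]
orientation: [0.207, -0.676, 0.676, -0.207]
ft_force: [0.2, 1.0, -0.2]
width: 0.998
```

```bash
python3 - <<'E'
from h import *
from station import robot
print(robot.read_state()['joint_pos']);go([.468,-.255,.2],-107.5)
E
```

```text
[ 0.63121362  0.35994189 -0.29955773  1.84293873  0.12814948  0.95641803
 -0.70011272]
d [-0.002  -0.0022 -0.0029] w [-3.000e-04  2.866e-01 -2.000e-04] dist 0.002072159910551566 deg 51.58556607671006 zyaw now -55.91447134957388
```

Request:
{"api": "move_arm", "payload": {"rows": "0 0 0 0 0.287 0 0;0 0 0 0 0.287 0 0;0 0 0 0 0.287 0 0;0 0 0 0 0.287 0 0;0 0 0 0 0.287 0 0;0 0 0 0 0.287 0 0;0 0 0 0 0.287 0 0;0 0 0 0 0.287 0 0;0 0 0 0 0.287 0 0"}}

```text
clock: 16.35
ee_pos: [0.4687, -0.2547, 0.1985]
orientation: [-0.103, -0.7, 0.7, 0.103]
ft_force: [-0.1, -1.0, 0.4]
width: 0.999
```

```bash
python3 - <<'E'
from h import *
f=grab('wrist','w13');from station import robot
s=robot.read_state();print(s['joint_pos'],s['ee_pos'],proj(f,s['ee_pos']));go([.468,-.255,.2],-107.5)
cv2.imwrite('pics/w13.png',f['pixels'][:,:,::-1])
E
```

```text
[ 0.48197771  0.34403683 -0.10926203  1.85574668  0.04539273  0.94416741
 -1.51232488] [ 0.46865579 -0.25474024  0.19849336] [[257.43283066 271.92187967]]
d [ 0.0011 -0.003   0.0009] w [ 0.      0.0036 -0.    ] dist 0.001663578792910128 deg 0.6567465515735097 zyaw now -106.84325654957246
```

View pics/w13.png

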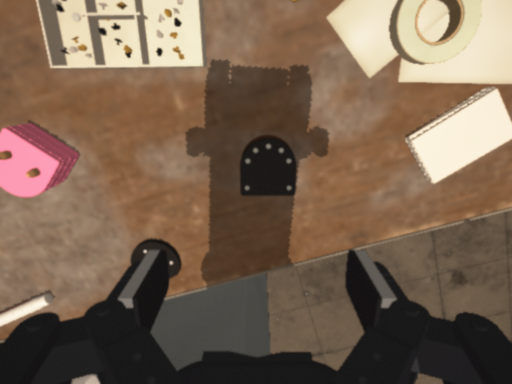

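The stack's black top with nail heads is centred at (268,167), with its front edge from (241,195) to (296,194). It is well aligned with the jaws.

```bash
python3 - <<'E'
from h import *
f=load('w13');px=f['pixels']
hsv=cv2.cvtColor(px,cv2.COLOR_RGB2HSV);v=hsv[:,:,2]
m=(v<38).astype(np.uint8)*255;m[:,:228]=0;m[:,310:]=0;m[:120]=0;m[206:]=0
m=cv2.morphologyEx(m,cv2.MORPH_CLOSE,np.ones((9,9)));m=cv2.morphologyEx(m,cv2.MORPH_OPEN,np.ones((5,5)))
c=max(cv2.findContours(m,0,2)[0],key=cv2.contourArea);print(cv2.boundingRect(c),cv2.minAreaRect(c))
cv2.imwrite('pics/w13c.png',cv2.resize(px[120:210,225:315,::-1],None,fx=6,fy=6,interpolation=cv2.INTER_CUBIC))
for z in (.027,.009):
    w=plane(f,[[240.5,195],[295.8,194.5],[268,135.5]],z);print(z,w,np.linalg.norm(w[0]-w[1]),np.linalg.norm((w[0]+w[1])/2-w[2]))
    e=w[0]-w[1];a=np.arctan2(-e[0],e[1]);print(np.degrees(a),(w[0]+w[1])[:2]/2+.028*np.array([np.cos(a),np.sin(a)]))
E
```

```text
(241, 138, 55, 57) ((268.0, 166.0), (56.0, 54.0), 90.0)
0.027 [[ 0.45002002 -0.23147461  0.027     ]
 [ 0.43452036 -0.28502488  0.027     ]
 [ 0.49961432 -0.27460308  0.027     ]] 0.055748280713391246 0.059630364046288485
-16.142628001832374 [ 0.46916623 -0.26603457]
0.009 [[ 0.4440519  -0.22861453  0.009     ]
 [ 0.42760695 -0.2854307   0.009     ]
 [ 0.49667083 -0.2743733   0.009     ]] 0.05914823875786196 0.06326708132867807
-16.142628001832346 [ 0.46272545 -0.26480744]
```

View pics/w13c.png

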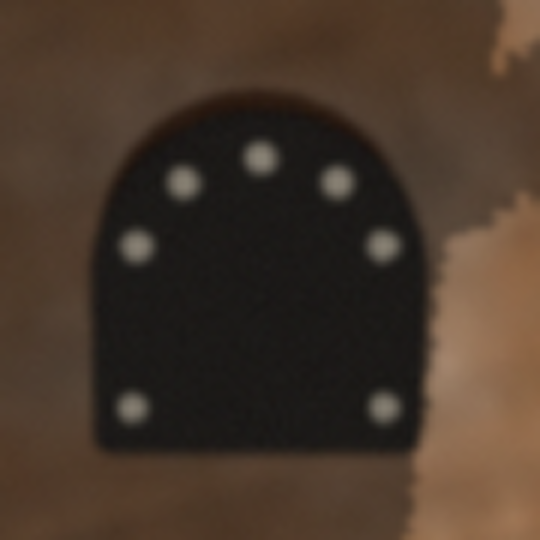

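```bash
python3 - <<'E'
from h import *
go([.4618,-.2627,.024],-106.8)
E
```

```text
d [0.0085 0.349  0.0192] w [ 0.     -0.0002 -0.    ] dist 0.17480930636380118 deg 0.04330388707199642 zyaw now -106.84325654957246
```

Request:
{"api": "move_arm", "payload": {"rows": "0.009 0.08 0.019 0 0 0 0;0.009 0.16 0.019 0 0 0 0;0.009 0.24 0.019 0 0 0 0;0.009 0.28 0.019 0 0 0 0;0.009 0.28 0.019 0 0 0 0;0.009 0.28 0.019 0 0 0 0"}}

```text
clock: 17.0
ee_pos: [0.4618, -0.2627, 0.0589]
orientation: [0.104, 0.699, -0.699, -0.104]
ft_force: [-0.1, 0.4, -0.1]
width: 0.996
```

```bash
python3 - <<'E'
from h import *
f=grab('wrist','w14');from station import robot
s=robot.read_state();print(s['ee_pos'],proj(f,s['ee_pos']));go([.4618,-.2627,.024],-106.8)
E
```

```text
[ 0.46234525 -0.26289485  0.05962039] [[257.43105681 271.69454133]]
d [ 0.0013  0.0712 -0.0001] w [-0.     -0.0009 -0.0005] dist 0.03562509141525635 deg 0.1859986558746951 zyaw now -106.96413757087805
```

View pics/w14.png

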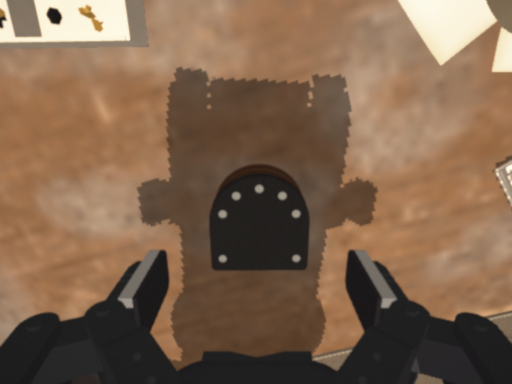

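The stack at (259,220) lies centred between the fingers. I descend and grip.

Request:
{"api": "move_arm", "payload": {"rows": "0.001 0.035 0 0 0 0 0;0.001 0.065 0 0 0 0 0;0.001 0.071 0 0 0 0 0;0.001 0.071 0 0 0 0 0;0.001 0.071 0 0 0 0 1;0.001 0.071 0 0 0 0 1;0.001 0.071 0 0 0 0 1;0.001 0.071 0 0 0 0 1;0.001 0.071 0 0 0 0 1"}}

```text
clock: 17.95
ee_pos: [0.4617, -0.2627, 0.0242]
orientation: [-0.105, -0.699, 0.7, 0.104]
ft_force: [-0.7, 1.0, 9.1]
width: 0.641
```

```bash
python3 - <<'E'
from h import *
f=grab('wrist','w15');from station import robot
s=robot.read_state();print(s['ee_pos'],s['ft_force'],s['width'],proj(f,s['ee_pos']))
E
```

```text
[ 0.46171166 -0.2627295   0.02425199] [-1.99054687  0.88767474  8.6929116 ] 0.6419180052703851 [[257.23110947 271.88937435]]
```

View pics/w15.png

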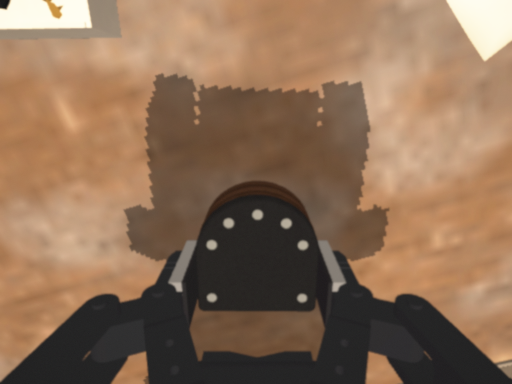

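The stack is gripped, with its front edge at v≈310 and u 197–316. I'll compute its offset from the TCP while it still sits at a known height.

```bash
python3 - <<'E'
from h import *
f=load('w15');px=f['pixels']
cv2.imwrite('pics/w15c.png',cv2.resize(px[170:330,180:340,::-1],None,fx=4,fy=4,interpolation=cv2.INTER_CUBIC))
from station import robot
s=robot.read_state();q=R.from_quat(s['orientation'])
for uv,n in [([197,310],'L'),([316,310],'R'),([257,310],'mid'),([257.5,214.5],'backnail'),([211.5,298],'nl'),([302,298],'nr')]:
    w=plane(f,[uv],.027)[0];print(n,w,'tool',q.inv().apply(w-s['ee_pos']).round(4))
w=plane(f,[[211.5,298],[302,298]],.027);e=w[0]-w[1];print('yaw',np.degrees(np.arctan2(-e[0],e[1])),np.degrees(np.arctan2(*q.apply([0,0,1])[[1,0]])))
go(s['ee_pos']+[0,0,.1],-107)
E
```

```text
L [ 0.45177724 -0.22997022  0.027     ] tool [ 0.0191 -0.0028 -0.0284]
R [ 0.43544157 -0.28374229  0.027     ] tool [ 0.019  -0.0028  0.0278]
mid [ 0.44352247 -0.25708278  0.027     ] tool [ 0.019  -0.0028 -0.0001]
backnail [ 0.49033301 -0.2715496   0.027     ] tool [-0.03   -0.0027  0.0001]
nl [ 0.45617558 -0.2387946   0.027     ] tool [ 0.0123 -0.0028 -0.0213]
nr [ 0.44393032 -0.27909563  0.027     ] tool [ 0.0122 -0.0028  0.0209]
yaw -16.901128636708638 -107.01554301611894
d [-3.e-04 -2.e-01  1.e-04] w [-0.0001 -0.0001 -0.0006] dist 0.10000000000000003 deg 0.10241091021676313 zyaw now -107.01554301611894
```

View pics/w15c.png

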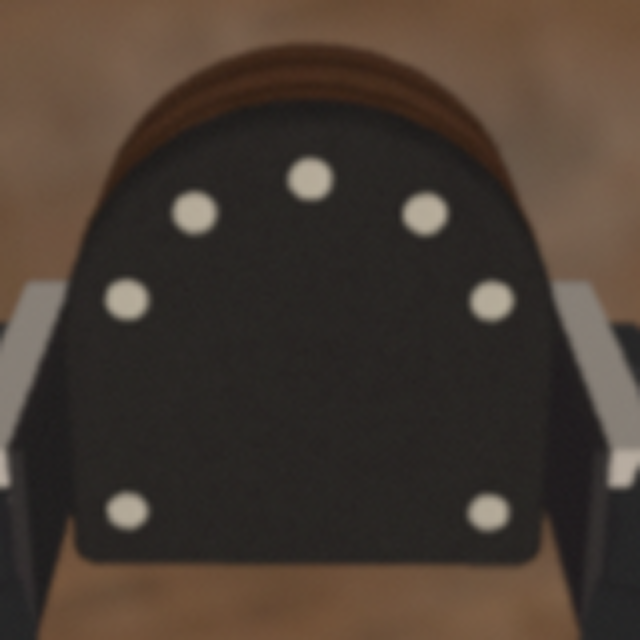

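```bash
python3 - <<'E'
from h import *
for n in ['w9','w10','w12']:
    f=load(n);px=f['pixels'];hsv=cv2.cvtColor(px,cv2.COLOR_RGB2HSV)
    m=((hsv[:,:,2]>185)&(hsv[:,:,1]>70)&(hsv[:,:,0]<25)).astype(np.uint8); m[:,:300]=0;m[:,380:]=0;m[200:]=0
    k,l,st,ce=cv2.connectedComponentsWithStats(m)
    pts=[ce[i] for i in range(1,k) if st[i,4]>8]; print(n,[(ce[i].round(1),st[i,4]) for i in range(1,k) if st[i,4]>8])
    pts=sorted(pts,key=lambda p:p[1])[:2]
    if len(pts)==2:
        d=plane(f,pts,.058);e=d[0]-d[1];a=np.arctan2(-e[0],e[1]);print(d.mean(0),np.linalg.norm(e),np.degrees(a),'org',d.mean(0)[:2]+.006*np.array([np.cos(a),np.sin(a)]))
f=load('w10');cv2.imwrite('pics/w10c.png',cv2.resize(f['pixels'][0:240,190:500,::-1],None,fx=2.5,fy=2.5,interpolation=cv2.INTER_CUBIC))
E
```

```text
w9 [(array([321. ,  95.4]), np.int32(67)), (array([316.5, 156.3]), np.int32(55))]
[0.57049069 0.13414363 0.058     ] 0.02810247943744039 21.465645143226315 org [0.57607451 0.13633929]
w10 [(array([362.7,  30.9]), np.int32(169)), (array([349.9, 132.4]), np.int32(174))]
[0.57015642 0.13399914 0.058     ] 0.027841943500291687 20.50572999826905 org [0.57577625 0.13610095]
w12 [(array([320. ,  54.3]), np.int32(65)), (array([315.7, 115.4]), np.int32(61))]
[0.57047763 0.13418311 0.058     ] 0.028042836989367544 21.543548695776735 org [0.57605846 0.13638636]
```

View pics/w10c.png

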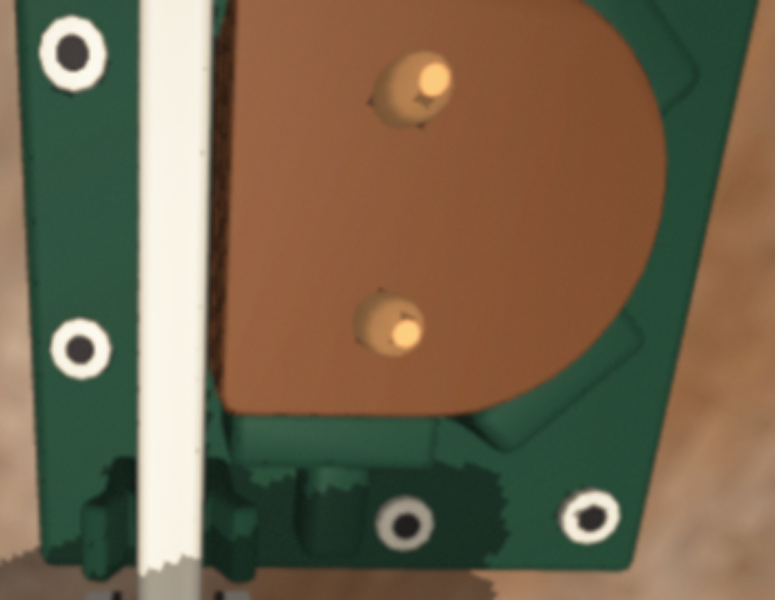

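Request:
{"api": "move_arm", "payload": {"rows": "0 -0.05 0 0 0 0 1;0 -0.13 0 0 0 0 1;0 -0.2 0 0 0 0 1;0 -0.2 0 0 0 0 1;0 -0.2 0 0 0 0 1"}}

```text
clock: 18.5
ee_pos: [0.4615, -0.2626, 0.124]
orientation: [-0.105, -0.699, 0.7, 0.104]
ft_force: [-0.3, -0.2, -1.3]
width: 0.641
```

```bash
sed -i 's/^H=.*/H=np.array([0.576,0.1363]);HY=21.6/' h.py; python3 - <<'E'
from h import *
print(hw([-.089,0,.14]));go(hw([-.089,0,.14]),21.6-90)
E
```

```text
[0.49324989 0.10353691 0.14      ]
d [ 0.1533 -0.0327 -0.7188] w [-0.0004 -0.2145 -0.0006] dist 0.36786025495980623 deg 38.60597572780316 zyaw now -107.00579624366057
```

Request:
{"api": "move_arm", "payload": {"rows": "0.05 -0.03 -0.2 0 -0.06 0 1;0.153 -0.033 -0.719 0 -0.214 0 1;0.153 -0.033 -0.719 0 -0.214 0 1;0.153 -0.033 -0.719 0 -0.214 0 1;0.153 -0.033 -0.719 0 -0.214 0 1;0.153 -0.033 -0.719 0 -0.214 0 1;0.153 -0.033 -0.719 0 -0.214 0 1;0.153 -0.033 -0.719 0 -0.214 0 1;0.153 -0.033 -0.719 0 -0.214 0 1;0.153 -0.033 -0.719 0 -0.214 0 1"}}

```text
clock: 19.5
ee_pos: [0.4922, 0.1035, 0.1383]
orientation: [0.133, -0.694, 0.695, -0.131]
ft_force: [0.2, -1.1, -2.3]
width: 0.639
```

Request:
{"api": "move_arm", "payload": {"rows": "0 0 0 0 0 0 1;0 0 0 0 0 0 1;0 0 0 0 0 0 1"}}

```text
clock: 19.8
ee_pos: [0.493, 0.1027, 0.1393]
orientation: [0.132, -0.695, 0.695, -0.131]
ft_force: [0.2, -0.5, -1.2]
width: 0.643
```

```bash
python3 - <<'E'
from h import *
f=grab('wrist','w16');from station import robot
s=robot.read_state();print(s['ee_pos'],s['width'],s['clock'],s['joint_pos']);go(hw([-.089,0,.14]),21.6-90)
E
```

```text
[0.49307241 0.102876   0.13943901] 0.6427424643658557 19.85 [-0.03858729  0.39738278 -0.35339072  1.97363998  0.18778941  0.80188799
 -1.69459559]
d [-0.0008 -0.0011 -0.0011] w [-0.0001 -0.0009  0.0001] dist 0.0008848806845731213 deg 0.1696021925586288 zyaw now -68.56869765301632
```

View pics/w16.png

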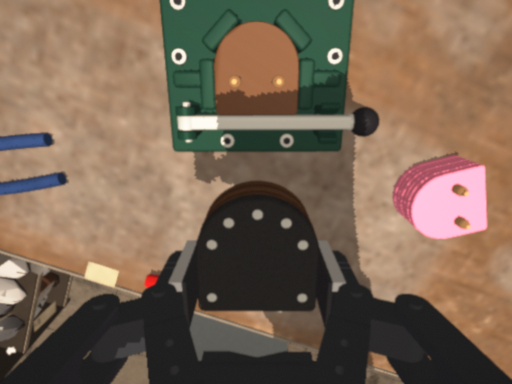

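The wrist view shows the closed keeper from (180,123) to its knob at (365,122) and the dowels at (235,81) and (279,81). The stack is still square in the jaws. I'll compute the relative shift from this one picture.

```bash
python3 - <<'E'
from h import *
from station import robot
f=load('w16');px=f['pixels'];hsv=cv2.cvtColor(px,cv2.COLOR_RGB2HSV)
m=((hsv[:,:,2]>150)&(hsv[:,:,1]>70)&(hsv[:,:,0]<25)).astype(np.uint8); m[:,:222]=0;m[:,292:]=0;m[100:]=0;m[:60]=0
k,l,st,ce=cv2.connectedComponentsWithStats(m);print([(ce[i].round(1),st[i,4]) for i in range(1,k)])
big=sorted(range(1,k),key=lambda i:-st[i,4])[:2];pts=sorted([ce[i] for i in big],key=lambda p:p[0])
s=robot.read_state();q=R.from_quat(s['orientation'])
d=plane(f,pts,.058);e=d[0]-d[1];print('dow',d.mean(0),np.linalg.norm(e),np.degrees(np.arctan2(-e[0],e[1])),'tool',q.inv().apply(d-s['ee_pos']).round(4))
c=plane(f,[[217.5,115],[298,115]],.046);print('front',q.inv().apply(c-s['ee_pos']).round(4))
z=s['ee_pos'][2]+.0027
w=plane(f,[[211.5,298],[302,298],[257.5,214.5],[257,310]],z);print('nails tool',q.inv().apply(w-s['ee_pos']).round(4))
cv2.imwrite('pics/w16c.png',cv2.resize(px[0:160,150:390,::-1],None,fx=3.3,fy=3.3,interpolation=cv2.INTER_CUBIC))
E
```

```text
[(array([256.4,  75.5]), np.int32(2230))]Traceback (most recent call last):
  File "<stdin>", line 8, in <module>
IndexError: index 1 is out of bounds for axis 0 with size 1
```

```bash
python3 - <<'E'
from h import *
from station import robot
f=load('w16');px=f['pixels'];hsv=cv2.cvtColor(px,cv2.COLOR_RGB2HSV)
m=((hsv[:,:,2]>200)).astype(np.uint8); m[:,:222]=0;m[:,292:]=0;m[100:]=0;m[:60]=0
k,l,st,ce=cv2.connectedComponentsWithStats(m);print([(ce[i].round(1),st[i,4]) for i in range(1,k)])
big=sorted(range(1,k),key=lambda i:-st[i,4])[:2];pts=sorted([ce[i] for i in big],key=lambda p:p[0])
s=robot.read_state();q=R.from_quat(s['orientation'])
d=plane(f,pts,.058);e=d[0]-d[1];print('dow',d.mean(0),np.linalg.norm(e),np.degrees(np.arctan2(-e[0],e[1])),'tool',q.inv().apply(d-s['ee_pos']).round(4))
c=plane(f,[[217.5,115],[298,115]],.046);print('front',q.inv().apply(c-s['ee_pos']).round(4))
z=s['ee_pos'][2]+.0027
w=plane(f,[[211.5,298],[302,298],[257.5,214.5],[257,310]],z);print('nails tool',q.inv().apply(w-s['ee_pos']).round(4))
cv2.imwrite('pics/w16c.png',cv2.resize(px[0:160,150:390,::-1],None,fx=3.3,fy=3.3,interpolation=cv2.INTER_CUBIC))
E
```

```text
[(array([233.6,  81.2]), np.int32(44)), (array([278.9,  81.2]), np.int32(44))]
dow [0.57072976 0.13411563 0.058     ] 0.028176542790325068 21.42981880509698 tool [[-0.0837  0.0814 -0.0148]
 [-0.0837  0.0814  0.0134]]
front [[-0.062   0.0934 -0.0271]
 [-0.0621  0.0934  0.0277]]
nails tool [[ 0.012  -0.0027 -0.0213]
 [ 0.0119 -0.0027  0.0208]
 [-0.0302 -0.0027  0.0001]
 [ 0.0188 -0.0027 -0.0001]]
```

View pics/w16c.png

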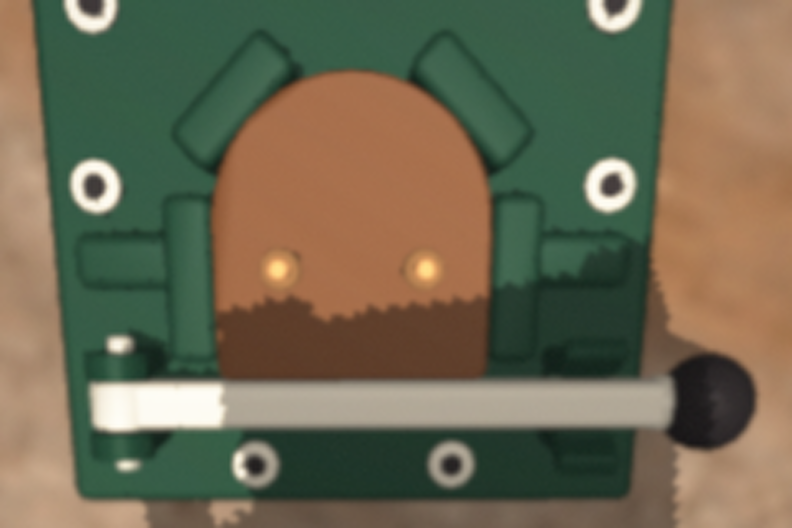

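Request:
{"api": "move_arm", "payload": {"rows": "-0.08 0 -0.001 0 0 0 1;-0.161 0 -0.001 0 0 0 1;-0.161 0.05 -0.001 0 0 0 1;-0.161 0.08 -0.001 0 0 0 1;-0.161 0.1 -0.001 0 0 0 1;-0.161 0.1 -0.001 0 0 0 1;-0.161 0.1 -0.001 0 0 0 1"}}

```text
clock: 20.55
ee_pos: [0.5679, 0.1337, 0.09]
orientation: [0.132, -0.695, 0.695, -0.132]
ft_force: [1.1, 0.8, -0.6]
width: 0.637
```

```bash
python3 - <<'E'
from h import *
f=grab('scene','s17');g=grab('wrist','w17')
from station import robot
s=robot.read_state();q=R.from_quat(s['orientation']);print(s['ee_pos'],s['clock'],s['ft_force'],s['width'])
# hole mid in tool (-.0031,*, -.0002); dowel mid (.5706,.1341)
hm=s['ee_pos']+q.apply([-.0031,0,-.0002]);d=np.array([.5706,.1341,hm[2]])-hm
print('err tool mm',q.inv().apply(d)*1e3)
cv2.imwrite('pics/s17c.png',cv2.resize(f['pixels'][130:240,130:270,::-1],None,fx=5.5,fy=5.5,interpolation=cv2.INTER_CUBIC))
go([s['ee_pos'][0],s['ee_pos'][1],.088],-68.5)
E
```

```text
[0.56828157 0.1338539  0.09048076] 20.65 [-0.08519931  0.62466836 -1.24646266] 0.6359679162118785
err tool mm [ 0.85275653 -0.00111957  0.8209784 ]
d [ 0.     0.005 -0.   ] w [-0.0001  0.     -0.0005] dist 0.002480760794153464 deg 0.08659122289206153 zyaw now -68.49374041180116
```

View pics/s17c.png

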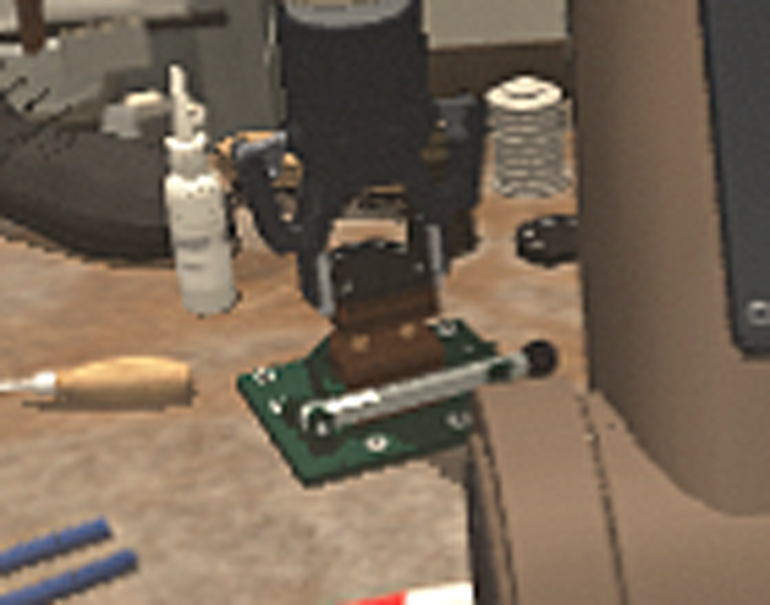

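View pics/w17.png

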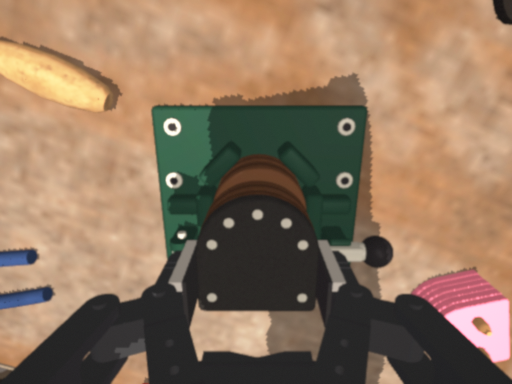

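The scene view shows the stack right above the dowels and the keeper level. I correct by 0.8 mm in x and z, then lower onto the tapered tips.

Request:
{"api": "move_arm", "payload": {"rows": "0.0017 0 0.0016 0 0 0 1;0.0017 0.01 0.0016 0 0 0 1;0.0017 0.02 0.0016 0 0 0 1;0.0017 0.025 0.0016 0 0 0 1;0.0017 0.025 0.0016 0 0 0 1;0.0017 0.025 0.0016 0 0 0 1"}}

```text
clock: 21.25
ee_pos: [0.5673, 0.1327, 0.0769]
orientation: [0.132, -0.695, 0.695, -0.132]
ft_force: [2.0, -0.8, 0.6]
width: 0.64
```

```bash
python3 - <<'E'
from h import *
from station import robot
s=robot.read_state();q=R.from_quat(s['orientation']);print(s['ee_pos'],s['clock'],s['ft_force'],s['width'])
hm=s['ee_pos']+q.apply([-.0031,0,-.0002]);d=np.array([.5706,.1341,hm[2]])-hm
print('err tool mm',q.inv().apply(d)*1e3)
E
```

```text
[0.56729992 0.13273463 0.07688966] 21.25 [ 1.99863481 -0.8432438   0.63309593] 0.6400060686820798
err tool mm [-4.70875975e-01 -7.21375643e-05  1.40081238e-01]
```

Request:
{"api": "move_arm", "payload": {"rows": "-0.0005 0.006 0 0 0 0 1;-0.0005 0.012 0 0 0 0 1;-0.0005 0.012 0 0 0 0 1"}}

```text
clock: 21.55
ee_pos: [0.5673, 0.1327, 0.0705]
orientation: [0.132, -0.695, 0.695, -0.132]
ft_force: [1.2, 0.9, -2.4]
width: 0.641
```

Nearly home. I press down in small steps.

Request:
{"api": "move_arm", "payload": {"rows": "0 0.004 0 0 0 0 1;0 0.008 0 0 0 0 1;0 0.008 0 0 0 0 1;0 0.008 0 0 0 0 1"}}

```text
clock: 21.95
ee_pos: [0.5673, 0.1328, 0.0702]
orientation: [0.132, -0.694, 0.695, -0.132]
ft_force: [-11.1, -5.5, 37.9]
width: 0.643
```

Request:
{"api": "move_arm", "payload": {"rows": "0 -0.002 0 0 0 0 1;0 -0.003 0 0 0 0 1;0 -0.003 0 0 0 0 1;0 -0.003 0 0 0 0 1"}}

```text
clock: 22.35
ee_pos: [0.5673, 0.1328, 0.0702]
orientation: [0.132, -0.694, 0.695, -0.132]
ft_force: [-5.6, -3.1, 20.8]
width: 0.642
```

```bash
python3 - <<'E'
from h import *
f=grab('scene','s18');g=grab('wrist','w18')
from station import robot
s=robot.read_state();print(s['ee_pos'],s['clock'],s['ft_force'],s['width'])
cv2.imwrite('pics/s18c.png',cv2.resize(f['pixels'][150:230,160:240,::-1],None,fx=7.4,fy=7.4,interpolation=cv2.INTER_CUBIC))
E
```

```text
[0.56733891 0.13276855 0.07027719] 22.45 [-5.5534526  -3.12380697 21.18162504] 0.640191389184933
```

View pics/s18c.png

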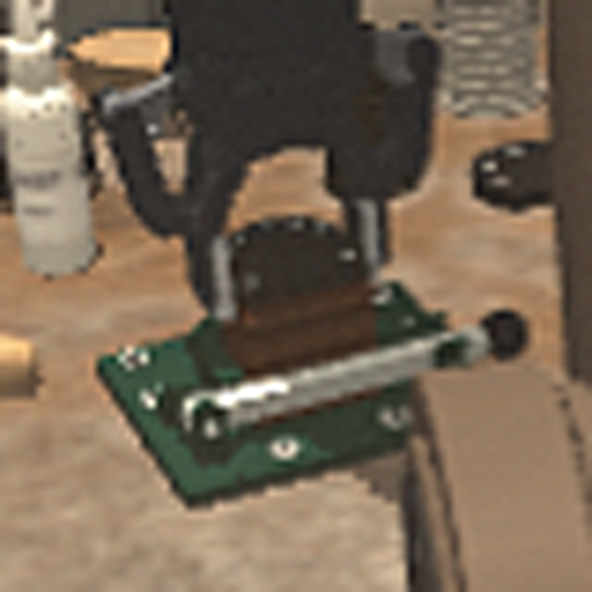

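View pics/w18.png

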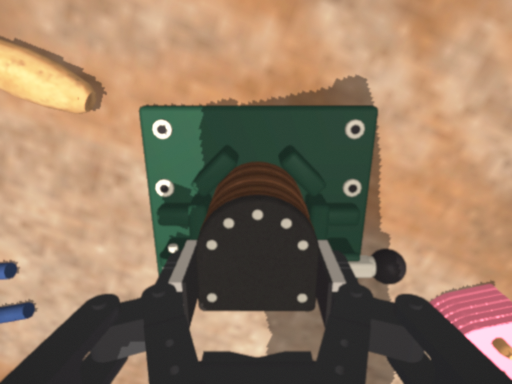

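The seated pair shows one continuous flush front above the level keeper. The press is steady at about 21 N and the TCP is at the expected seated height. Handing in.

```bash
python3 - <<'E'
from station import robot
robot.close_job(); s=robot.read_state(); print(s['clock'],s['ft_force'],s['ee_pos'])
E
```

```text
the job is handed in; nothing more can be done
the job is handed in; nothing more can be done
```

The job is handed in at about 22.5 s: the keeper is down, and the upper stack is on the dowels and held pressed with about 21 N. I couldn't read the state after handing in, because the robot refused further calls, and `close_job` gives no verdict.

**Keeper:** I swung the bar over by its knob. The first grip slipped off partway, so I regripped twice. I then pressed the knob from above with shut fingertips: it met a firm stop at 16.6 N, with the knob centre at about 25 mm. The pictures show the bar level in its catch.

**Stack:** I gripped it across the flanks, lined it up with the dowels to within 1 mm, lowered it and pushed it home.
- **Seated height:** the tool stopped at 70.2 mm above the counter, where about 70 mm was expected, and would go no lower.
- **Push:** it briefly reached 38 N, and I eased it to about 21 N. The last two readings were 20.8 and 21.2 N.
- **Flat fronts:** they look flush in the last pictures, but I judged that by eye only.

**Disagreement:** near the end of its swing the knob sat about 3 mm farther out than the stated geometry predicted, so I followed the measured position. I meant to leave the other things alone and saw no sign of contact with them, but took no final top picture to confirm they hadn't moved.

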